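# Load the laser engraver with rosette blocks and start it

### The job

Load the laser engraver and start it: lift its amber cover gently all the way back onto its stop, set every rosette block that lies on the bench flat into a pocket of the plywood tray, rosette up and one to a pocket, and slide the loaded tray along its guides until it is fully home against the back stop. Then lower the cover gently until it is shut, without letting it drop, and press the green start button, never pressing it while the cover is up. Leave the other tools and things on the bench where they are.

Things in the scene. Friction and masses are not known exactly. Their poses are not given: they have to be found in the camera images.
- engraver: laser engraver, grey housing 285 x 250 mm, 90 mm high, amber see-through cover; fixed, open underneath: the bench is its floor. Origin on the bench midway between its tray guides; y points from the mouth to the back, x away from the robot, z up. Inside, walls at x = -105 and +105 mm, rubber back stop at y = +100 mm; laser head and beam hang over y = +50 to +95 mm, 38 mm above the bench.
- home (a point): where the tray's origin lies when the tray is fully home against the back stop (engraver frame: 0, +8, 0 mm), axes as the engraver's; the tray slides to it along +y. Guides: engraver y = -100 to +100 mm, 182 mm apart, 21 mm high, lips 17 to 21 mm above the bench reaching 10 mm inwards over the tray's long edges; flared lead-ins 43 mm in front, 220 mm apart at their ends.
- cover (a joint): hinge angle of the amber cover: 0 shut, 1.95 rad at its open stop (leaning back past upright). 0.6 kg, hinge slightly stiff and damped, about 5 N at the handle; it stays by itself at the open stop, but below about 1.4 rad it falls shut if let go. Top panel 225 x 215 mm and a 79 mm deep front skirt that closes the mouth, so the tray goes in or out only with the cover up.
- cover_hinge (a point): middle of the hinge line, at the back of the engraver (engraver frame: 0, +115, +90 mm); the line runs along the engraver's x axis. This point's axes turn with the cover; with the cover shut they equal the engraver's. Opening swings the front edge up and over towards the back.
- cover_handle (a point): middle of the dark steel bow handle on the cover's front top edge, slanting forwards and up: a round bar 10 mm thick, 110 mm long, along the engraver's x axis, about 40 mm clear of the edge. In the axes of cover_hinge at (0, -238, +46) mm. At most 0.34 m above the bench on its way; with the cover open the bar stands above the edge, a little to the back.
- start (a joint): travel of the green start button in m: 0 released, 0.006 fully pressed; spring return, about 5 N.
- start_top (a point): top centre of the green start button, 28 mm diameter, on top of the engraver's console, the side away from the robot, 22 mm above the housing; pressed straight down.
- tray: loose plywood jig tray, 174 (x) x 184 (y) x 13 mm, 0.4 kg, flat on the bench, with four square pockets 62 x 62 mm, 8 mm deep, and an upright wooden grip near its -y edge. Origin: centre of its underside; y points to the end that goes into the engraver first. Slides on the bench.
- tray_handle (a point): top middle of the tray's upright wooden grip: 10 mm thick (along tray y), 80 mm long (along tray x), its top 53 mm above the tray's underside (rises 40 mm above the tray's top); at (0, -78, +53) mm in the tray's frame. Pinch it across its 10 mm.
- pocket0 (a point): centre of the floor of the tray's pocket at (-43, -15) mm in the tray's frame, 5 mm above the tray's underside, 8 mm below the tray's top; axes as the tray's. The walls between neighbouring pockets are 24 mm (along x) and 4 mm (along y) wide.
- pocket1 (a point): centre of the floor of the tray's pocket at (43, -15) mm in the tray's frame, 5 mm above the tray's underside, 8 mm below the tray's top; axes as the tray's. The walls between neighbouring pockets are 24 mm (along x) and 4 mm (along y) wide.
- pocket2 (a point): centre of the floor of the tray's pocket at (-43, 51) mm in the tray's frame, 5 mm above the tray's underside, 8 mm below the tray's top; axes as the tray's. The walls between neighbouring pockets are 24 mm (along x) and 4 mm (along y) wide.
- pocket3 (a point): centre of the floor of the tray's pocket at (43, 51) mm in the tray's frame, 5 mm above the tray's underside, 8 mm below the tray's top; axes as the tray's. The walls between neighbouring pockets are 24 mm (along x) and 4 mm (along y) wide.
- block0: square corner block of pale wood, 56 x 56 x 22 mm, about 55 g, with a round turned rosette on its top face. Origin: centre of its underside; z points out of the rosette face; sides along x and y. Starts flat on the bench, rosette up; may be absent.
- block1: square corner block of pale wood, 56 x 56 x 22 mm, about 55 g, with a round turned rosette on its top face. Origin: centre of its underside; z points out of the rosette face; sides along x and y. Starts flat on the bench, rosette up; may be absent.
- block2: square corner block of pale wood, 56 x 56 x 22 mm, about 55 g, with a round turned rosette on its top face. Origin: centre of its underside; z points out of the rosette face; sides along x and y. Starts flat on the bench, rosette up; may be absent.
- block3: square corner block of pale wood, 56 x 56 x 22 mm, about 55 g, with a round turned rosette on its top face. Origin: centre of its underside; z points out of the rosette face; sides along x and y. Starts flat on the bench, rosette up; may be absent.
- gouge_a: carving gouge, 25 mm thick medium-brown handle and narrow steel blade, 240 mm long, lying between the robot and the tray; not part of the job, leave it alone. Origin on its underside.
- gouge_b: carving gouge with a light wood handle, 240 mm long, lying beyond the tray; not part of the job, leave it alone. Origin on its underside.
- tin: tin with a red label, 72 mm diameter, 90 mm tall, standing beyond the engraver; not part of the job, leave it alone. Origin on its underside.
- offcut: plain pale wood offcut, 110 x 45 x 30 mm, no rosette on it, lying at the near right; not part of the job, leave it alone. Origin on its underside.
- square: small try square, dark wood stock 90 mm and steel blade 120 mm, lying on the robot's side of the engraver; not part of the job, leave it alone. Origin on its underside.
Mind the look-alikes: they are no part of the job. What is shaped like the block2 but grey is not meant. Leave any purple look-alike of the block1 alone.

How it is judged:
By the outcome, as a careful person would: the job done as asked, in the order asked, and still so for the second after the job is handed in, with the robot touching nothing.
Of block0, block1, block2, block3 only 2 to 4 are there at a start; the rules pass over those that are not, and their reading is None.
At some moment in a run one of block0, block1, block2, block3 may be knocked a few centimetres aside while the robot is not near it.
It also fails if it takes over 210 s, if anything falls off the work surface, if the arm or the gripper's body presses on something with over 40 N, if the wrist force passes 120 N, or if a joint passes its speed limit or range.

### The arm

A 7-joint arm with a two-finger parallel gripper is mounted at the origin on the work surface. World frame = base frame: x ahead of the robot, y to its left, z up, the work surface at z = 0. Lengths are in mm, angles in rad, forces in N, time in s.
With the tool pointing down it reaches from about 350 to 900 mm from the base axis. Payload 8.1 kg.
Tool frame: the origin (TCP) lies at the very end of the fingers, on their centre line; the grasp point (between the pads) lies 19 mm behind it (r.grasp_offset is the distance from the TCP to the grasp point, in mm); z points along the fingers, y is the line along which they close (so a half turn about z gives the same grasp; the last joint's range is limited). The gripper opens to 92 mm and grips with 3 to 60 N. Pads are 19 mm wide; open, the fingers measure 130 mm over their backs; the gripper's body (75 mm by 190 mm) begins 47 mm behind the grasp point.
Start: joints at [1.014, 0.434, 0.025, 1.573, -0.012, 1.134, -0.075], TCP at [273.97, -561.767, 226.742] pointing down, gripper open.
Joint ranges: [-2.62, 2.62], [-0.44, 2.09], [-1.27, 1.32], [0.08, 2.57], [-1.32, 4.46], [0.12, 2], [-2.74, 2.74]. Speed limits (rad/s): [2.22, 2.22, 3.01, 3.01, 3.14, 3.14, 3.14].

### API

Orientations are given as a rotation vector (axis times angle).
In Python, from cell import telemetry, cams, r gives the robot as it stands.
- The arm moves only by the tool apply_moves, never from a script. Its arguments are lists of equal length, an entry for each row: "grip": the finger opening in mm, from 0 to 91.8; "delta_pos": the shift along the tool's x, y, z in units of 25 mm (1.0 is 25 mm), a list of three; "roll": the turn about the tool's z in units of 6 degrees (1.0 is 6 degrees). In form: {"grip": [grip, ...], "delta_pos": [[x, y, z], ...], "roll": [roll, ...]}. A call has exactly 8 rows; each row shifts and turns the commanded pose from where the row before left it, along the tool's axes as they then stand; what a row does not reach is not made up. A row lasts 1/10 s, in which the tool goes at most 50 mm and 8.59 degrees, less where a joint would pass 70% of its speed; a pose out of reach is approached as far as the arm can. A call is refused whole if a number of a shift passes 1 or a number of a turn 1, either way. A call with a gripper value outside its range is refused whole. The fingers move at their own pace and stop on an object; "force" is the grip in N (left out, the last holds). Time passes only in rows, so rows that do not move let the fingers close, or fill a call up. It gives the time, the measured TCP pose, the force, the opening and the grip force at its end, in the units of the state.
- telemetry.get_obs(): the state, without advancing time (a new reading comes with each control period).
- cams.read_camera(name): name is "scene" or "top"; returns a dict with "color" (384x512x3 uint8, blue, green, red), "depth" (384x512 float32, mm along the optical axis (not along the pixel's ray), 0 where there is no reading), "intrinsics" (3x3 intrinsics, pixels), "dist_coeffs" ([k1, k2, p1, p2, k3] as OpenCV has them; the pictures are not rectified), "R" (3x3) and "t" (3): a world point X has camera coordinates R X + t. Camera axes: x right, y down, z forward; pixel columns grow to the right and rows downward; lengths in mm; the calibration is good to about 2 mm. A picture is of the moment at which its call begins.
- r.close_job(): hands the job in; it is judged then, once.
The state is a dict: "time_s": time; "joint_pos": joint angles; "joint_vel": joint speeds; "joint_efforts": joint torques, N m; "tcp_pos": TCP position; "tcp_rot": TCP orientation; "contact_force": force on the tool from outside, world axes, zero at the start; "ft_torque": the same for the moment, N m; "opening": finger opening in mm; "finger_force": force on a finger pad.
Only numpy, scipy, OpenCV 4.12 (cv2) and the standard library are available. Lean on these libraries where they do the work, as an engineer would, in place of code of your own. Each camera call takes 0.05 s, during which the arm holds its last target. There are 200 camera calls.

## Working session

There is one attempt and no reset: what is moved stays moved. The work goes in short steps, Python scripts to look and compute and a tool call to move; the robot and the scene stay as the last step left them, time stands still between calls to the robot, and variables do not carry over. Pictures are saved under pics/ and viewed, at most 16 in all, crops included, and the job is handed in when it is done.

Besides the shell and the picture viewer there is one more tool, called as name(argument=value, ...), one argument or row to a line, values as JSON. apply_moves: Moves the arm, as the interface text tells. Its arguments: {"type":"object","properties":{"grip":{"type":"array"},"delta_pos":{"type":"array"},"roll":{"type":"array"},"force":{"type":"number"}},"required":["grip","delta_pos","roll"]}

```bash
mkdir -p pics; ls; python3 - <<'E'
from cell import telemetry, cams, r
import cv2, numpy as np
o=telemetry.get_obs(); print({k:np.round(v,3) for k,v in o.items()})
for n in("scene","top"):
    d=cams.read_camera(n); cv2.imwrite(f"pics/{n}0.png",cv2.resize(d["color"],None,fx=1.5,fy=1.5)); np.savez(f"{n}0.npz",**d)
    print(n,d["intrinsics"],d["dist_coeffs"],d["R"],d["t"],-d["R"].T@d["t"])
E
```

```text
pics
{'time_s': np.float64(0.0), 'joint_pos': array([ 1.014,  0.435,  0.025,  1.574, -0.012,  1.134, -0.075]), 'joint_vel': array([-0.   , -0.001, -0.002, -0.   , -0.001, -0.001, -0.   ]), 'joint_efforts': array([-2.0000e-03, -6.6786e+01,  9.8400e-01, -3.1446e+01, -6.1000e-02,
        4.3000e-02,  0.0000e+00]), 'tcp_pos': array([ 273.697, -561.321,  225.961]), 'tcp_rot': array([-3.06e+00, -7.06e-01,  1.00e-03]), 'contact_force': array([-0.508, -0.144, -0.751]), 'ft_torque': array([0.009, 0.048, 0.027]), 'finger_force': np.float64(0.0), 'opening': np.float64(92.019)}
scene [[425.52332861   0.         257.46550642]
 [  0.         425.52332861 191.94163035]
 [  0.           0.           1.        ]] [-0.14545009  0.          0.          0.          0.        ] [[ 0.60609773  0.79529023  0.0126095 ]
 [ 0.58177709 -0.43245557 -0.68885237]
 [-0.54238451  0.42484778 -0.72479198]] [-239.35435988 -272.93779358 1618.03602674] [1181.45876947 -615.09629803  987.7438194 ]
top [[404.98647207   0.         255.13848443]
 [  0.         404.98647207 187.42037836]
 [  0.           0.           1.        ]] [-0.06711434  0.          0.          0.          0.        ] [[ 0.00628156 -0.99993406  0.00961302]
 [-0.99668802 -0.00704001 -0.08101499]
 [ 0.08107733 -0.00907228 -0.99666652]] [ -88.42341877  527.12362187 1153.02112035] [ 432.44936384  -74.24610312 1192.73248533]
```

View pics/top0.png

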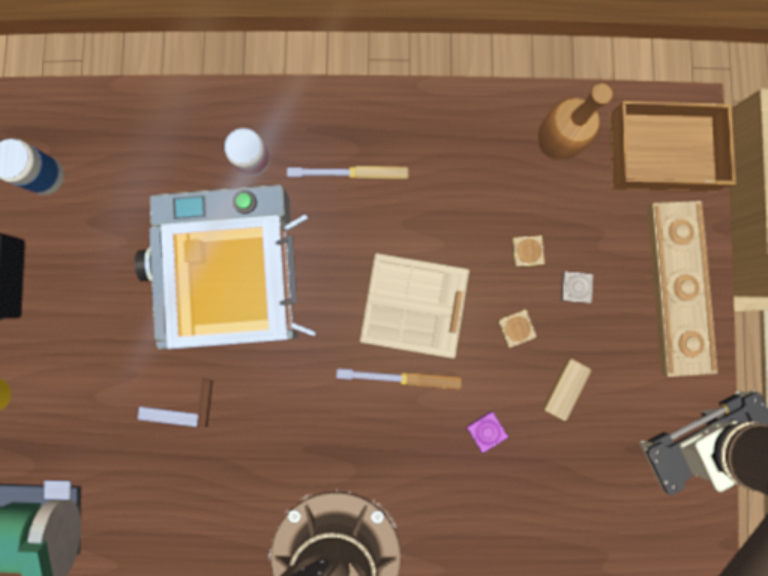

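View pics/scene0.png

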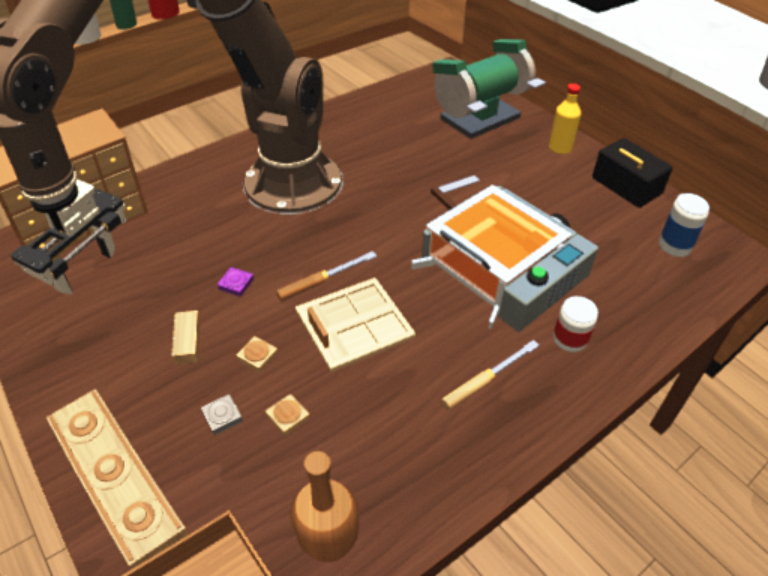

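The top view (1.5x) shows the engraver at (220,268) with its mouth to the right and the green button at (244,202). The tray is at (415,305) with its grip at (456,312). Two rosette blocks lie at (528,251) and (517,328). The grey look-alike is at (577,287) and the purple one at (487,432). The scene view agrees.

```bash
cat > h.py <<'E'
import cv2, numpy as np
from cell import telemetry, cams, r
def grab(n): return cams.read_camera(n)
def rays(d,uv):
    p=cv2.undistortPoints(np.float64(uv).reshape(-1,1,2),d["intrinsics"],d["dist_coeffs"]).reshape(-1,2)
    return np.c_[p,np.ones(len(p))]
def plane(d,uv,z):                      # pixel -> world point on plane z
    v=rays(d,uv)@d["R"]; c=-d["R"].T@d["t"]
    return c+v*((z-c[2])/v[:,2])[:,None]
def cloud(d):                           # world XYZ of all pixels from depth
    H,W=d["depth"].shape; u,v=np.meshgrid(np.arange(W),np.arange(H))
    P=rays(d,np.c_[u.ravel(),v.ravel()])*d["depth"].reshape(-1,1)
    return ((P-d["t"])@d["R"]).reshape(H,W,3)
def proj(d,X):
    return cv2.projectPoints(np.float64(X).reshape(-1,1,3),cv2.Rodrigues(d["R"])[0],d["t"],d["intrinsics"],d["dist_coeffs"])[0].reshape(-1,2)
def blobs(d,mask,z,amin=60):
    mask=mask.astype(np.uint8)*255
    out=[]
    for c in cv2.findContours(mask,cv2.RETR_EXTERNAL,cv2.CHAIN_APPROX_NONE)[0]:
        if cv2.contourArea(c)<amin: continue
        P=plane(d,c.reshape(-1,2),z)[:,:2]
        (cx,cy),(w,h),a=cv2.minAreaRect(np.float32(P))
        px=c.reshape(-1,2).mean(0)
        out.append((px.round(0),np.round([cx,cy,w,h,a],1)))
    return out
def state():
    o=telemetry.get_obs(); R=cv2.Rodrigues(o["tcp_rot"])[0]
    return o,R
E
python3 - <<'E'
from h import *
d=dict(np.load("top0.npz")); X=cloud(d); hsv=cv2.cvtColor(d["color"],cv2.COLOR_BGR2HSV)
Z=X[...,2]
for (u,v) in [(352,167),(345,219),(276,203),(385,191),(400,300),(163,134),(112,240),(148,240)]: print((u,v),X[v,u].round(0),hsv[v,u])
m=(hsv[...,2]>140)&(hsv[...,0]<30)&(hsv[...,1]<150); m[:,:]&=np.ones_like(m)
m[:60]=0; m[:,450:]=0
print("pale"); [print(*b) for b in blobs(d,m,22)]
g=(hsv[...,0]>50)&(hsv[...,0]<75)&(hsv[...,1]>120)&(hsv[...,2]>80); print("green"); [print(*b) for b in blobs(d,g,112,20)]
roi=np.zeros_like(m); roi[110:250,90:205]=1
for lo,hi in((84,97),(100,150)):
    q=roi&(Z>lo)&(Z<hi); P=X[q][:,:2]; print(lo,q.sum(),cv2.minAreaRect(np.float32(P)),Z[q].mean(), P.min(0),P.max(0))
    cv2.imwrite(f"q{lo}.png",q.astype(np.uint8)*255)
a=d["color"][115:245,90:330]; cv2.imwrite("pics/c1.png",cv2.resize(a,None,fx=3.3,fy=3.3,interpolation=cv2.INTER_CUBIC))
E
```

```text
(352, 167) [ 590. -369.   21.] [ 16 115 190]
(345, 219) [ 438. -345.   26.] [ 16 116 193]
(276, 203) [ 483. -146.   15.] [ 21  48 230]
(385, 191) [ 520. -465.   23.] [ 16  19 205]
(400, 300) [ 201. -512.    4.] [ 10 118 115]
(163, 134) [663. 166. 115.] [ 66 105 230]
(112, 240) [371. 334.   3.] [ 10 118 121]
(148, 240) [373. 228.   1.] [ 11 113 122]
pale
[224. 365.] [ 14.5   2.5 160.4  68.8  83.1]
[ 28. 344.] [ 71.4 567.6  23.9  50.4  63.6]
[225. 352.] [ 46.9   4.8 152.8 247.    0.5]
[287. 254.] [ 337.9 -176.9  118.4   26.1   84.2]
[378. 260.] [ 321.1 -443.    48.4  115.4   62.4]
[345. 219.] [ 438.9 -344.8   60.7   60.6   21.1]
[385. 191.] [ 519.7 -464.7   58.2   59.7   85.2]
[276. 203.] [ 482.1 -146.1  190.1  179.    80.4]
[190. 180.] [548.1 104.3 105.6  10.3   5.5]
[352. 167.] [ 590.2 -368.6   60.4   61.     5. ]
[147. 188.] [526.  230.8 204.1 178.5   4.9]
[444. 190.] [ 519.2 -637.7   43.5  348.1   88.1]
[252. 114.] [ 7.436e+02 -7.430e+01  2.720e+01  1.181e+02  1.000e-01]
[ 14. 110.] [759.1 645.9  50.3  87.7  65.3]
[432.  88.] [ 816.4 -619.3  107.5  168.1   88.6]
[384.  80.] [ 855.1 -470.8   89.6   85.3   44.1]
[401.  63.] [ 906.4 -526.8   25.3   41.     1.5]
green
84 4382 ((549.8593139648438, 216.98513793945312), (286.8399353027344, 253.55899047851562), 4.995227336883545) 92.8068520503998 [400.04060508  78.72988923] [700.99203465 350.03848633]
100 1480 ((546.7897338867188, 194.99630737304688), (278.3669738769531, 246.87423706054688), 5.631181240081787) 107.17398715075367 [400.73348727  67.00932005] [688.83409702 322.72359175]
```

View pics/c1.png

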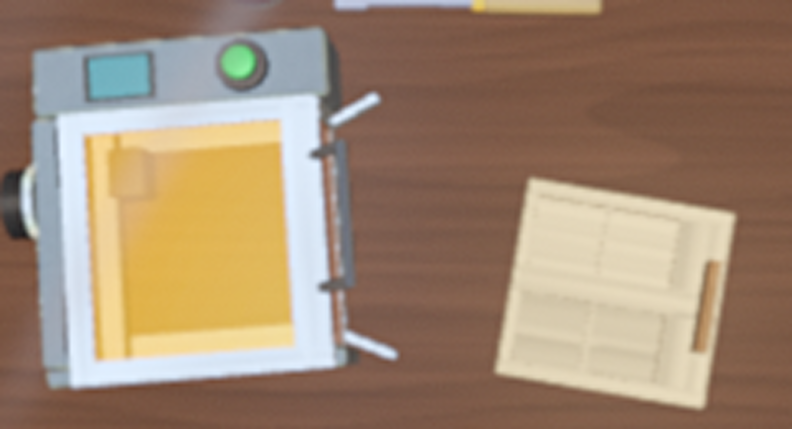

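The crop shows the bow handle from (343,142) to (352,285), the lead-in tips at (380,97) and (396,354), and the green button at (238,60). The tray's corners are at about (530,178), (735,212), (705,408) and (497,373).

```bash
python3 - <<'E'
from h import *
d=dict(np.load("top0.npz")); X=cloud(d); hsv=cv2.cvtColor(d["color"],cv2.COLOR_BGR2HSV); Z=X[...,2]
c=lambda u,v:((u+.5)/3.3-.5+90,(v+.5)/3.3-.5+115)
tips=plane(d,[c(380,97),c(396,354)],19); print("tips",tips.round(1),"mid",tips.mean(0).round(1),np.hypot(*(tips[0]-tips[1])[:2]))
e=tips[0]-tips[1]; print("yaw tips",np.degrees(np.arctan2(e[1],e[0])))
hb=plane(d,[c(343,142),c(352,285)],136); print("bar",hb.round(1),hb.mean(0).round(1))
# bar by depth
roi=np.zeros(Z.shape,bool); roi[150:210,188:202]=1
q=roi&(Z>122)&(Z<150); P=X[q]; print("bar depth",q.sum(),P.mean(0), P.min(0),P.max(0)); 
if q.sum()>5: print(np.degrees(np.arctan(np.polyfit(P[:,0],P[:,1],1)[0])))
w=(hsv[...,1]<30)&(hsv[...,2]>200); roi[:]=0; roi[135:240,95:200]=1
print("cover frame"); [print(*b) for b in blobs(d,w&roi,92)]
# button
for n,z in(("top",112),("scene",112)):
    D=dict(np.load(n+"0.npz")); H=cv2.cvtColor(D["color"],cv2.COLOR_BGR2HSV)
    g=(H[...,0]>45)&(H[...,0]<80)&(H[...,1]>90)&(H[...,2]>120); g[:100]=0
    print(n,"green"); [print(*b) for b in blobs(D,g,z,20)]
# tray
m=(hsv[...,2]>140)&(hsv[...,0]<30)&(hsv[...,1]<150); roi[:]=0; roi[150:250,230:320]=1
print("tray"); [print(*b) for b in blobs(d,m&roi,13)]
tc=plane(d,[c(530,178),c(735,212),c(705,408),c(497,373)],13)[:,:2]; print(tc.round(1),tc.mean(0))
hd=plane(d,[c(716,262),c(700,352)],53); print("traygrip px",hd.round(1))
q=roi&(Z>40)&(Z<60); print("grip",X[q].mean(0))
D=dict(np.load("scene0.npz")); hs=cv2.cvtColor(D["color"],cv2.COLOR_BGR2HSV)
m=(hs[...,2]>140)&(hs[...,0]<30)&(hs[...,1]<150); roi=np.zeros(m.shape,bool); roi[180:300,90:290]=1
print("scene pale z=20"); [print(*b) for b in blobs(D,m&roi,20)]
E
```

```text
tips [[654.6  63.6  19. ]
 [427.   45.8  19. ]] mid [540.8  54.7  19. ] 228.30736439576205
yaw tips 4.4674414050779525
bar [[595.9  78.8 136. ]
 [481.7  69.5 136. ]] [538.8  74.2 136. ]
bar depth 199 [538.13389926  76.36867658 138.91709962] [479.05518023  67.00932005 122.80009564] [597.41235661  95.47473939 145.9265567 ]
5.032279688165653
cover frame
[152. 184.] [521.8 207.3 227.5 219.2   4.8]
top green
[  7. 378.] [5.900e+00 5.769e+02 1.850e+01 3.950e+01 5.000e-01]
[  7. 352.] [ 72.1 576.4  40.   42.3   1. ]
[162. 134.] [664.7 168.9  23.6  25.   46.3]
scene green
[359. 181.] [669.3 165.7  23.8  26.5  43.6]
tray
[276. 203.] [ 482.5 -146.7  191.6  180.4   80.4]
[[ 583.7  -70.3]
 [ 554.7 -252.9]
 [ 381.3 -225.7]
 [ 411.   -42.6]] [ 482.67652005 -147.85357401]
traygrip px [[ 507.4 -230.3   53. ]
 [ 430.5 -216.3   53. ]]
grip [ 469.48431279 -224.0038928    52.29553813]
scene pale z=20
[191. 275.] [ 592.8 -374.3   60.1   58.8    5.1]
[147. 274.] [ 521.5 -469.3   57.7   56.9   84.7]
[171. 234.] [ 440.4 -349.8   60.7   60.    19.7]
[123. 222.] [ 314.2 -442.4   47.6  115.9   61.8]
[235. 215.] [ 487.1 -152.9  187.9  180.    80.7]
```

apply_moves(
  grip=[60,60,60,60,60,60,60,60],
  delta_pos=[
    [0,0,0],
    [0,0,0],
    [0,0,0],
    [0,0,0],
    [0.5,-1,0],
    [0.5,-1,0],
    [0.5,-1,0],
    [0.5,-1,0],
  ],
  roll=[1,1,1,0.5,0,0,0,0],
  force=15,
)

```text
time_s: 0.9
tcp_pos: [315.2, -456.5, 226.3]
tcp_rot: [-3.138, -0.137, 0.001]
contact_force: [1.1, -0.9, 0.1]
opening: 60.0
finger_force: 0.0
```

apply_moves(
  grip=[60,60,60,60,60,60,60,60],
  delta_pos=[
    [0.5,-1,0],
    [0.5,-1,0],
    [0.5,-1,0],
    [0.5,-1,0],
    [0.5,-1,0],
    [0.5,-1,0],
    [0.5,-1,0],
    [0.5,-1,0],
  ],
  roll=[0,0,0,0,0,0,0,0],
)

```text
time_s: 1.7
tcp_pos: [397.3, -248.7, 226.5]
tcp_rot: [-3.138, -0.137, 0.001]
contact_force: [0.4, -0.5, -0.9]
opening: 60.1
finger_force: 0.0
```

apply_moves(
  grip=[60,60,60,60,60,60,60,60],
  delta_pos=[
    [0.5,-1,0],
    [0.5,-1,0],
    [0.5,-1,0],
    [0.5,-1,0],
    [0.5,-1,0],
    [0.5,-1,0],
    [0.5,-1,0],
    [0.5,-1,0],
  ],
  roll=[0,0,0,0,0,0,0,0],
)

```text
time_s: 2.5
tcp_pos: [479.5, -40.8, 226.5]
tcp_rot: [3.139, 0.137, -0.001]
contact_force: [0.1, -0.4, 0.6]
opening: 60.0
finger_force: 0.0
```

apply_moves(
  grip=[60,60,60,60,60,60,60,60],
  delta_pos=[
    [0.6,-1,0],
    [0.6,-1,0],
    [0.6,-1,0],
    [0.6,-1,0],
    [0.3,-0.4,0],
    [0,0,0],
    [0,0,0],
    [0,0,0],
  ],
  roll=[0,0,0,0,0,0,0,0],
)

```text
time_s: 3.3
tcp_pos: [536.7, 71.7, 226.6]
tcp_rot: [3.138, 0.134, -0.001]
contact_force: [-0.7, -0.4, 0.4]
opening: 60.1
finger_force: 0.0
```

apply_moves(
  grip=[60,60,60,60,60,60,0,0],
  delta_pos=[
    [0,-0.12,1],
    [0,0,1],
    [0,0,1],
    [0,0,0.8],
    [0,0,0.6],
    [0,0,0],
    [0,0,0],
    [0,0,0],
  ],
  roll=[0,0,0,0,0,0,0,0],
  force=15,
)

```text
time_s: 4.1
tcp_pos: [537.5, 76.2, 117.8]
tcp_rot: [-3.139, -0.136, -0.003]
contact_force: [-0.4, 0.7, 0.3]
opening: 48.4
finger_force: 0.0
```

apply_moves(
  grip=[0,0,0,0,0,0,0,0],
  delta_pos=[
    [0,0,0],
    [0,0,0],
    [0,0,0],
    [0,0,0],
    [0,0,0],
    [0,0,0],
    [0,0,0],
    [0,0,0],
  ],
  roll=[0,0,0,0,0,0,0,0],
)

```text
time_s: 4.9
tcp_pos: [537.2, 73.7, 116.8]
tcp_rot: [3.136, 0.133, -0.0]
contact_force: [-0.2, -8.1, 3.1]
opening: 9.2
finger_force: 15.0
```

```bash
python3 - <<'E'
import numpy as np
# handle path, engraver y (fwd +) and z, hinge radius 242.4, start angle
R=np.hypot(238,46);a0=np.arctan2(46,238)
def pos(t): return np.array([-R*np.cos(a0+t),R*np.sin(a0+t)])
t=np.linspace(0,1.95,57); p=np.array([pos(x) for x in t]); d=np.diff(p,axis=0)/25
for i in range(0,56,8): print([[0,round(-y,2),round(-z,2)] for y,z in d[i:i+8]], (p[i+8]-p[0]).round(0))
E
```

```text
[[0, np.float64(-0.07), np.float64(-0.33)], [0, np.float64(-0.08), np.float64(-0.33)], [0, np.float64(-0.09), np.float64(-0.32)], [0, np.float64(-0.1), np.float64(-0.32)], [0, np.float64(-0.12), np.float64(-0.32)], [0, np.float64(-0.13), np.float64(-0.31)], [0, np.float64(-0.14), np.float64(-0.31)], [0, np.float64(-0.15), np.float64(-0.3)]] [22. 64.]
[[0, np.float64(-0.16), np.float64(-0.3)], [0, np.float64(-0.17), np.float64(-0.29)], [0, np.float64(-0.18), np.float64(-0.29)], [0, np.float64(-0.19), np.float64(-0.28)], [0, np.float64(-0.2), np.float64(-0.27)], [0, np.float64(-0.21), np.float64(-0.27)], [0, np.float64(-0.22), np.float64(-0.26)], [0, np.float64(-0.23), np.float64(-0.25)]] [ 60. 119.]
[[0, np.float64(-0.23), np.float64(-0.24)], [0, np.float64(-0.24), np.float64(-0.24)], [0, np.float64(-0.25), np.float64(-0.23)], [0, np.float64(-0.26), np.float64(-0.22)], [0, np.float64(-0.27), np.float64(-0.21)], [0, np.float64(-0.27), np.float64(-0.2)], [0, np.float64(-0.28), np.float64(-0.19)], [0, np.float64(-0.29), np.float64(-0.18)]] [113. 161.]
[[0, np.float64(-0.29), np.float64(-
[... 669 characters left out ...]
196.]
[[0, np.float64(-0.34), np.float64(0.01)], [0, np.float64(-0.34), np.float64(0.02)], [0, np.float64(-0.34), np.float64(0.03)], [0, np.float64(-0.33), np.float64(0.05)], [0, np.float64(-0.33), np.float64(0.06)], [0, np.float64(-0.33), np.float64(0.07)], [0, np.float64(-0.33), np.float64(0.08)], [0, np.float64(-0.33), np.float64(0.09)]] [308. 186.]
[[0, np.float64(-0.32), np.float64(0.1)], [0, np.float64(-0.32), np.float64(0.11)], [0, np.float64(-0.31), np.float64(0.12)], [0, np.float64(-0.31), np.float64(0.14)], [0, np.float64(-0.3), np.float64(0.15)], [0, np.float64(-0.3), np.float64(0.16)], [0, np.float64(-0.29), np.float64(0.17)], [0, np.float64(-0.29), np.float64(0.18)]] [369. 158.]
```

apply_moves(
  grip=[0,0,0,0,0,0,0,0],
  delta_pos=[
    [0,-0.05,-0.33],
    [0,-0.07,-0.33],
    [0,-0.08,-0.32],
    [0,-0.1,-0.32],
    [0,-0.12,-0.32],
    [0,-0.13,-0.31],
    [0,-0.14,-0.31],
    [0,-0.15,-0.3],
  ],
  roll=[0,0,0,0,0,0,0,0],
  force=20,
)

```text
time_s: 5.7
tcp_pos: [535.4, 94.7, 180.2]
tcp_rot: [3.136, 0.133, -0.0]
contact_force: [1.3, -8.4, -1.1]
opening: 9.2
finger_force: 20.0
```

apply_moves(
  grip=[0,0,0,0,0,0,0,0],
  delta_pos=[
    [0,-0.16,-0.3],
    [0,-0.17,-0.29],
    [0,-0.18,-0.29],
    [0,-0.19,-0.28],
    [0,-0.2,-0.27],
    [0,-0.21,-0.27],
    [0,-0.22,-0.26],
    [0,-0.23,-0.25],
  ],
  roll=[0,0,0,0,0,0,0,0],
)

```text
time_s: 6.5
tcp_pos: [532.3, 131.8, 235.9]
tcp_rot: [3.133, 0.13, -0.0]
contact_force: [-0.3, -13.1, 5.8]
opening: 9.1
finger_force: 20.0
```

apply_moves(
  grip=[0,0,0,0,0,0,0,0],
  delta_pos=[
    [0,-0.2,-0.25],
    [0,-0.21,-0.25],
    [0,-0.23,-0.24],
    [0,-0.24,-0.23],
    [0,-0.27,-0.21],
    [0,-0.27,-0.2],
    [0,-0.28,-0.19],
    [0,-0.29,-0.18],
  ],
  roll=[0,0,0,0,0,0,0,0],
)

```text
time_s: 7.3
tcp_pos: [527.9, 182.9, 279.9]
tcp_rot: [3.135, 0.132, 0.001]
contact_force: [-0.3, -9.1, 6.4]
opening: 9.4
finger_force: 20.0
```

apply_moves(
  grip=[0,0,0,0,0,0,0,0],
  delta_pos=[
    [0,-0.29,-0.17],
    [0,-0.3,-0.16],
    [0,-0.3,-0.15],
    [0,-0.31,-0.14],
    [0,-0.31,-0.13],
    [0,-0.32,-0.12],
    [0,-0.32,-0.11],
    [0,-0.32,-0.09],
  ],
  roll=[0,0,0,0,0,0,0,0],
)

```text
time_s: 8.1
tcp_pos: [522.4, 246.5, 306.6]
tcp_rot: [3.137, 0.135, 0.001]
contact_force: [-1.0, -5.5, 5.0]
opening: 9.3
finger_force: 20.0
```

apply_moves(
  grip=[0,0,0,0,0,0,0,0],
  delta_pos=[
    [0,-0.33,-0.1],
    [0,-0.33,-0.08],
    [0,-0.33,-0.07],
    [0,-0.33,-0.05],
    [0,-0.34,-0.04],
    [0,-0.34,-0.02],
    [0,-0.34,-0.01],
    [0,-0.34,0],
  ],
  roll=[0,0,0,0,0,0,0,0],
)

```text
time_s: 8.9
tcp_pos: [516.4, 315.0, 315.2]
tcp_rot: [-3.138, -0.137, -0.001]
contact_force: [4.9, -1.9, 0.8]
opening: 9.3
finger_force: 20.0
```

apply_moves(
  grip=[0,0,0,0,0,0,0,0],
  delta_pos=[
    [0,-0.34,0.01],
    [0,-0.34,0.02],
    [0,-0.34,0.03],
    [0,-0.33,0.05],
    [0,-0.33,0.06],
    [0,-0.33,0.07],
    [0,-0.33,0.08],
    [0,-0.33,0.09],
  ],
  roll=[0,0,0,0,0,0,0,0],
)

```text
time_s: 9.7
tcp_pos: [510.4, 381.7, 304.8]
tcp_rot: [-3.138, -0.137, -0.001]
contact_force: [6.0, 0.1, 0.5]
opening: 9.2
finger_force: 20.0
```

apply_moves(
  grip=[0,0,0,0,0,0,0,0],
  delta_pos=[
    [0,-0.32,0.1],
    [0,-0.32,0.11],
    [0,-0.31,0.12],
    [0,-0.31,0.14],
    [0,-0.25,0.12],
    [0,-0.2,0.11],
    [0,-0.2,0.11],
    [0,-0.15,0.09],
  ],
  roll=[0,0,0,0,0,0,0,0],
)

```text
time_s: 10.5
tcp_pos: [505.7, 433.1, 282.0]
tcp_rot: [-3.138, -0.137, -0.0]
contact_force: [4.5, 0.4, 1.0]
opening: 9.1
finger_force: 20.0
```

apply_moves(
  grip=[0,0,0,0,0,0,0,0],
  delta_pos=[
    [0,-0.15,0.09],
    [0,-0.1,0.07],
    [0,-0.1,0.06],
    [0,-0.05,0.03],
    [0,-0.05,0.03],
    [0,0,0],
    [0,0,0],
    [0,0,0],
  ],
  roll=[0,0,0,0,0,0,0,0],
)

```text
time_s: 11.3
tcp_pos: [505.1, 441.2, 276.6]
tcp_rot: [3.136, 0.134, 0.0]
contact_force: [0.6, -11.4, 14.0]
opening: 8.7
finger_force: 20.0
```

apply_moves(
  grip=[0,0,30,30,30,30,30,30],
  delta_pos=[
    [0,0.04,-0.03],
    [0,0,0],
    [0,0,0],
    [0,0,0],
    [0,0,-0.5],
    [0,0,-1],
    [0,0,-1],
    [0,0,-1],
  ],
  roll=[0,0,0,0,0,0,0,0],
)

```text
time_s: 12.1
tcp_pos: [504.1, 442.8, 365.4]
tcp_rot: [-3.138, -0.139, 0.001]
contact_force: [0.6, 0.5, 0.1]
opening: 30.0
finger_force: 0.0
```

apply_moves(
  grip=[30,30,60,80,80,80,80,80],
  delta_pos=[
    [0,0,-0.7],
    [0,1,0],
    [0,1,0],
    [0,1,0],
    [0,1,0],
    [0,1,0],
    [0,1,0],
    [0,1,0],
  ],
  roll=[0,0,0,0,0,0,0,0],
)

```text
time_s: 12.9
tcp_pos: [519.7, 267.7, 382.0]
tcp_rot: [-3.138, -0.139, 0.0]
contact_force: [-0.5, -0.5, -0.8]
opening: 73.2
finger_force: 0.0
```

apply_moves(
  grip=[80,80,80,80,80,80,80,80],
  delta_pos=[
    [0,1,0],
    [0,1,0],
    [0,1,0],
    [0,1,0],
    [0,1,0],
    [0,1,0],
    [0,0,0],
    [0,0,0],
  ],
  roll=[0,0,0,0,0,0,0,0],
)

```text
time_s: 13.7
tcp_pos: [533.1, 118.9, 381.8]
tcp_rot: [-3.138, -0.137, -0.0]
contact_force: [-0.3, 0.4, 0.0]
opening: 80.0
finger_force: 0.0
```

```bash
cat >> h.py <<'E'
def pale(d,roi):
    h=cv2.cvtColor(d["color"],cv2.COLOR_BGR2HSV); m=(h[...,2]>140)&(h[...,0]<30)&(h[...,1]<150)
    k=np.zeros(m.shape,bool); u0,v0,u1,v1=roi; k[v0:v1,u0:u1]=1; return m&k
def report(tag):
    T,S=grab("top"),grab("scene")
    for n,d in(("top",T),("scene",S)):
        cv2.imwrite(f"pics/{n}_{tag}.png",cv2.resize(d["color"],None,fx=1.5,fy=1.5)); np.savez(f"{n}_{tag}.npz",**d)
    print("top"); [print(*b) for b in blobs(T,pale(T,(180,90,425,270)),20)]
    print("scene"); [print(*b) for b in blobs(S,pale(S,(90,150,400,350)),20)]
    return T,S
E
python3 -c "
from h import *
report('1')"
```

```text
top
[293. 256.] [ 326.7 -198.6  171.6   46.5   85.5]
[379. 256.] [ 327.1 -446.9   51.   101.9   62.5]
[345. 218.] [ 438.6 -345.8   62.2   61.7   21.5]
[385. 191.] [ 519.8 -466.    60.    60.4   84.8]
[273. 204.] [ 484.5 -132.2  220.8  180.8   80.3]
[270. 164.] [ 5.953e+02 -1.280e+02  2.060e+01  1.404e+02  5.000e-01]
[352. 167.] [ 590.5 -369.3   61.    62.1    4.8]
[252. 114.] [ 7.440e+02 -7.430e+01  2.720e+01  1.183e+02  5.000e-01]
[420. 105.] [ 780.6 -579.7   24.8   94.1   87.7]
scene
[212. 340.] [ 779.9 -434.1   83.4   52.7   16.3]
[100. 331.] [ 592.3 -654.5  165.6   62.6    2.9]
[210. 307.] [ 706.2 -385.    36.5   43.8   64.4]
[376. 332.] [1023.8  -95.   237.7  100.7   89.9]
[147. 274.] [ 521.1 -469.2   58.2   57.6   84.2]
[191. 274.] [ 593.  -373.5   60.1   60.7    4.2]
[312. 258.] [746.7 -75.7 120.3  27.8  89.3]
[171. 234.] [ 440.9 -349.9   60.8   59.5   20.8]
[123. 222.] [ 314.  -442.    49.9  117.3   61.6]
[383. 211.] [748.9 218.4  79.5  65.3  11. ]
[235. 215.] [ 487.6 -153.   190.4  181.1   80.6]
[201. 187.] [ 334.4 -177.1  118.7   19.1   81.2]
```

View pics/top_1.png

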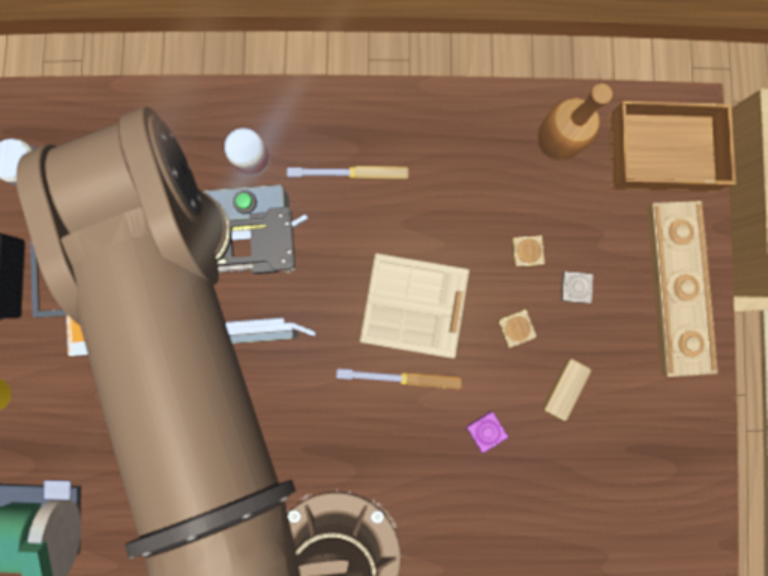

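View pics/scene_1.png

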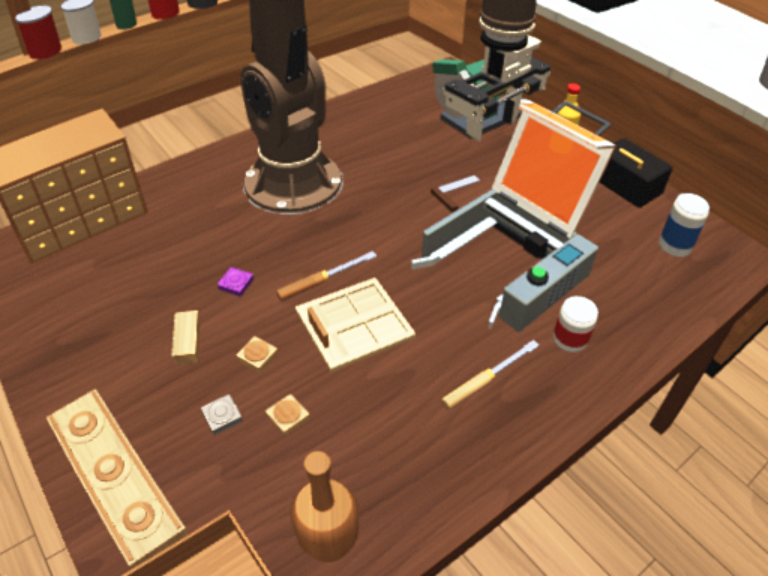

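The cover stands open on its stop and there are exactly two blocks, unmoved. In the top view they are at (528,251) and (517,328). I'm going for the block at world (591,-371).

apply_moves(
  grip=[80,80,80,80,80,80,80,80],
  delta_pos=[
    [0.03,1,0.5],
    [0.03,1,0.5],
    [0.03,1,0.5],
    [0.03,1,0.5],
    [0.03,1,0.5],
    [0.03,1,0.5],
    [0.03,1,0.5],
    [0.03,1,0.5],
  ],
  roll=[0,0,0,0,0,0,0,0],
)

```text
time_s: 14.6
tcp_pos: [557.0, -79.6, 280.9]
tcp_rot: [-3.138, -0.141, -0.0]
contact_force: [0.0, -0.5, 0.3]
opening: 79.8
finger_force: 0.0
```

apply_moves(
  grip=[80,80,80,80,80,80,80,80],
  delta_pos=[
    [0.03,1,0.5],
    [0.03,1,0.5],
    [0.03,1,0.5],
    [0.03,1,0.5],
    [0.03,1,0.5],
    [0.03,1,0.5],
    [0.03,1,0.5],
    [0.03,1,0.5],
  ],
  roll=[0,0,0,0,0,0,0,0],
)

```text
time_s: 15.4
tcp_pos: [581.1, -278.3, 180.7]
tcp_rot: [-3.138, -0.141, -0.001]
contact_force: [0.6, -0.4, 0.5]
opening: 80.1
finger_force: 0.0
```

apply_moves(
  grip=[80,80,80,80,80,80,80,80],
  delta_pos=[
    [0.03,1,0.5],
    [0.03,1,0.5],
    [0.03,1,0.5],
    [0.03,0.74,0.5],
    [0,0,1],
    [0,0,1],
    [0,0,0.5],
    [0,0,0],
  ],
  roll=[0,0,0,0,0,0,0,0],
)

```text
time_s: 16.2
tcp_pos: [590.5, -370.3, 66.5]
tcp_rot: [-3.136, -0.139, 0.005]
contact_force: [-0.4, -0.4, 0.2]
opening: 80.0
finger_force: 0.0
```

apply_moves(
  grip=[80,80,80,80,80,80,80,80],
  delta_pos=[
    [0.04,0.04,0.8],
    [0,0,0.7],
    [0,0,0.5],
    [0,0,0],
    [0,0,0],
    [0,0,0],
    [0,0,0],
    [0,0,0],
  ],
  roll=[0,0,0,0,0,0,0,0],
)

```text
time_s: 17.0
tcp_pos: [592.6, -373.1, 19.5]
tcp_rot: [3.138, 0.137, 0.002]
contact_force: [0.3, 0.9, 0.7]
opening: 80.4
finger_force: 0.0
```

apply_moves(
  grip=[80,80,80,40,40,40,40,40],
  delta_pos=[
    [-0.03,-0.05,0.36],
    [0,0,0],
    [0,0,0],
    [0,0,0],
    [0,0,0],
    [0,0,0],
    [0,0,0],
    [0,0,0],
  ],
  roll=[0,0,0,0,0,0,0,0],
  force=20,
)

```text
time_s: 17.8
tcp_pos: [591.5, -371.8, 9.9]
tcp_rot: [3.138, 0.137, 0.0]
contact_force: [0.2, -0.3, 1.0]
opening: 55.9
finger_force: 20.0
```

```bash
python3 -c "
from h import *
o,R=state(); print(o['tcp_pos'].round(1),o['opening'],o['finger_force'],np.degrees(np.arctan2(R[1,0],R[0,0])))
report('2')"
```

```text
[ 591.5 -371.8    9.9] 55.93453487370222 19.999362230300903 4.996023535691676
top
[285. 257.] [ 326.6 -172.2  235.9   51.2   85.5]
[344. 218.] [ 438.7 -345.7   61.9   62.3   20.6]
[282. 205.] [ 479.1 -155.3  309.4  184.4   80.6]
[263. 163.] [ 5.966e+02 -1.076e+02  2.360e+01  1.871e+02  5.000e-01]
[354. 167.] [ 597.8 -369.6   81.7   61.6   19.8]
[422. 152.] [ 637.4 -577.6   18.4  120.9   88.1]
[397. 135.] [ 669.4 -513.2  116.4  118.2   68.5]
[252. 114.] [ 7.440e+02 -7.280e+01  2.720e+01  1.212e+02  5.000e-01]
[420. 105.] [ 780.6 -579.7   24.8   94.1   87.7]
scene
[215. 339.] [ 779.5 -429.7   82.7   60.5   26.6]
[100. 331.] [ 592.2 -654.3  165.6   62.7    2.7]
[211. 307.] [ 705.9 -385.8   36.6   43.9   72.4]
[376. 332.] [1023.7  -95.1  237.7  100.8   89.8]
[145. 275.] [ 520.8 -473.2   49.9   57.8   84.8]
[195. 272.] [ 592.  -361.    58.1   91.    60. ]
[313. 257.] [746.7 -72.2 127.3  27.8  89.3]
[189. 243.] [ 477.7 -318.3  143.6  103.7   15.3]
[123. 222.] [ 314.1 -442.    49.9  117.1   61.6]
[383. 211.] [749.1 217.7  79.5  66.7  11. ]
[177. 203.] [ 349.7 -273.6   89.7   32.5   64.6]
[231. 215.] [ 487.7 -152.9  188.5  181.1   80.6]
[171. 168.] [ 197.7 -209.5   92.5  105.6   65.3]
[169. 160.] [ 172.1 -199.5  168.8  164.    64.9]
```

apply_moves(
  grip=[40,40,40,40,40,40,40,40],
  delta_pos=[
    [0,0,-0.5],
    [0,0,-1],
    [0,0,-1],
    [0,0,-1],
    [0,0,-0.5],
    [-0.4,-1,0],
    [-0.4,-1,0],
    [-0.4,-1,0],
  ],
  roll=[0,0,0.8,0.8,0.82,0,0,0],
)

```text
time_s: 18.7
tcp_pos: [574.1, -291.8, 110.8]
tcp_rot: [3.131, -0.261, 0.001]
contact_force: [0.3, 0.1, -0.9]
opening: 55.5
finger_force: 20.0
```

apply_moves(
  grip=[40,40,40,40,40,40,40,40],
  delta_pos=[
    [-0.4,-1,0],
    [-0.4,-1,0],
    [-0.4,-1,0],
    [-0.4,-1,0],
    [-0.4,-1,0],
    [-0.4,-1,0],
    [-0.4,-1,0],
    [-0.03,-0.15,0],
  ],
  roll=[0,0,0,0,0,0,0,0],
)

```text
time_s: 19.5
tcp_pos: [533.6, -100.7, 110.6]
tcp_rot: [-3.13, 0.254, -0.0]
contact_force: [0.1, 0.2, -0.9]
opening: 56.0
finger_force: 20.0
```

apply_moves(
  grip=[40,40,40,40,40,40,40,40],
  delta_pos=[
    [0,0,1],
    [0,0,0.7],
    [0,0,0],
    [0,0,0],
    [0,0,0],
    [0,0,0],
    [0,0,0],
    [0,0,0],
  ],
  roll=[0,0,0,0,0,0,0,0],
)

```text
time_s: 20.3
tcp_pos: [534.2, -104.8, 67.6]
tcp_rot: [3.131, -0.261, 0.001]
contact_force: [-0.5, -0.8, -0.7]
opening: 55.9
finger_force: 20.0
```

```bash
python3 -c "
from h import *
o,R=state(); print(o['tcp_pos'].round(1),o['opening'],o['finger_force'],np.degrees(np.arctan2(R[1,0],R[0,0])))
T,S=report('3')
def crop(d,c,n,w=60,h=45):
    u,v=map(int,proj(d,[c])[0]); a=d['color'][v-h:v+h,u-w:u+w]; return cv2.resize(a,None,fx=6,fy=6,interpolation=cv2.INTER_CUBIC)
cv2.imwrite('pics/c3.png',crop(S,(500,-120,30),'c'))"
```

```text
[ 534.2 -104.8   67.6] 55.87264628237786 19.999449849128723 -9.52725470574862
top
[203. 255.] [331.6  68.8  15.9 121.6   7.6]
[329. 258.] [ 326.7 -306.6  182.8   60.2   90. ]
[379. 256.] [ 327.  -447.5   52.2  102.1   62.5]
[345. 218.] [ 438.6 -345.9   62.2   62.3   20.9]
[385. 191.] [ 519.9 -466.4   61.1   61.2   85.3]
[207. 163.] [5.999e+02 5.470e+01 8.800e+00 1.082e+02 4.000e-01]
[298. 195.] [ 499.5 -222.3  236.7   77.8    8.9]
[251. 166.] [594.9 -73.8  89.1 203.9  26.6]
[252. 115.] [ 7.440e+02 -7.430e+01  2.720e+01  1.183e+02  5.000e-01]
[420. 105.] [ 780.6 -579.7   24.8   94.1   87.7]
scene
[213. 339.] [ 779.  -428.6   87.    61.9   31.5]
[210. 307.] [ 705.6 -385.3   37.6   44.7   76.5]
[100. 331.] [ 591.4 -653.8  169.7   63.1    2.3]
[376. 332.] [1023.6  -95.   237.7  101.    89.9]
[147. 274.] [ 521.2 -468.8   58.8   58.2   84.8]
[312. 258.] [747.  -75.8 120.7  27.8  89.9]
[171. 234.] [ 441.1 -349.7   61.    60.3   21.7]
[123. 222.] [ 313.9 -442.2   50.3  118.1   62.7]
[383. 208.] [744.2 223.7  78.7  87.5  75.5]
[243. 211.] [ 492.9 -124.4  248.6  181.5   80.4]
[203. 186.] [ 334.5 -167.3  130.1   21.7   81.2]
[266. 177.] [415.4  19.3  82.7  50.5  80.3]
[264. 163.] [343.7  60.4 141.   82.8  15.6]
```

View pics/c3.png

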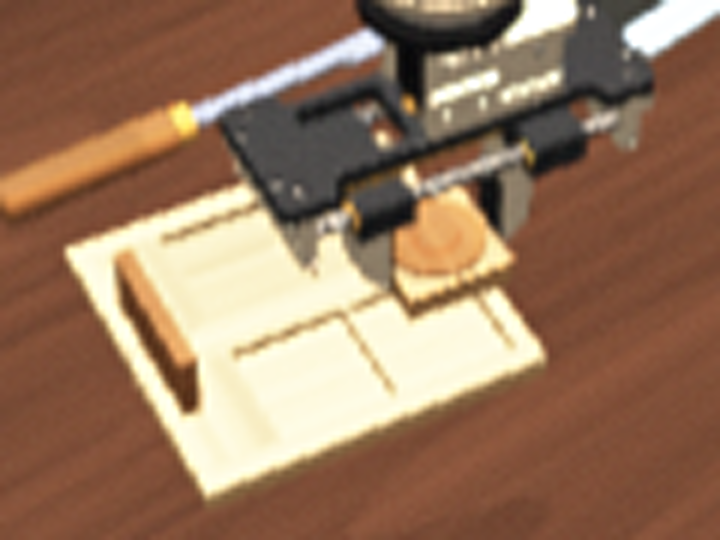

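The crop shows the block gripped level over the far-left pocket, with tray corners at (545,357), (210,497) and (68,250). I'll check the tray pose with an overlay before lowering.

```bash
python3 - <<'E'
from h import *
T,S=dict(np.load("top0.npz")),dict(np.load("scene0.npz"))
y=np.radians(-9.5); A=np.array([[np.cos(y),-np.sin(y)],[np.sin(y),np.cos(y)]]); o=np.array([483,-148])
ims=[]
for d in(T,S):
    u,v=proj(d,[(483,-148,13)])[0].astype(int)-(46,46); im=cv2.resize(d["color"][v:v+92,u:u+92],None,fx=4.3,fy=4.3,interpolation=cv2.INTER_CUBIC)
    qs=[((-87,-92,87,92),13)]+[((x-31,yy-31,x+31,yy+31),13) for x in(-43,43) for yy in(-15,51)]
    for (a,b,c,e),z in qs:
        P=np.array([(a,b),(c,b),(c,e),(a,e)])@A.T+o
        p=(proj(d,np.c_[P,np.full(4,z)])-(u,v)+.5)*4.3-.5
        cv2.polylines(im,[np.int32(p.round())],True,(0,0,255),1)
    ims.append(im)
cv2.imwrite("pics/ov.png",np.hstack(ims))
E
```

```text
(no output)
```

View pics/ov.png

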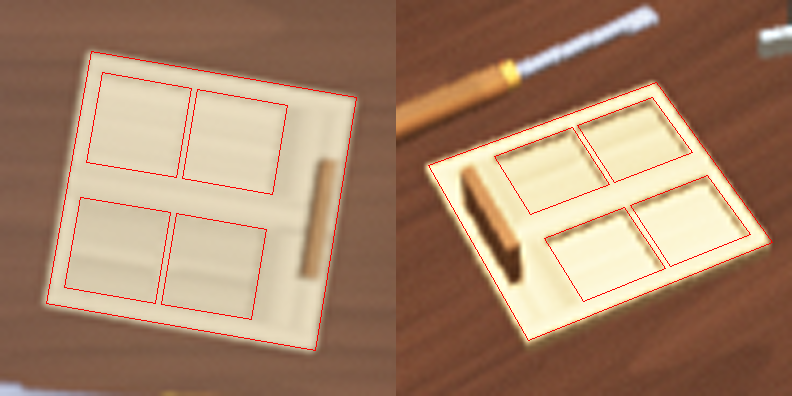

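The overlay follows the tray edges and pocket rims in both views, so the tray pose (483,-148) mm at -9.5° is good. Lowering the block.

apply_moves(
  grip=[40,40,40,40,40,40,40,40],
  delta_pos=[
    [0,0,0.6],
    [0,0,0.6],
    [0,0,0.3],
    [0,0,0.2],
    [0,0,0.2],
    [0,0,0],
    [0,0,0],
    [0,0,0],
  ],
  roll=[0,0,0,0,0,0,0,0],
)

```text
time_s: 21.2
tcp_pos: [534.4, -104.8, 20.2]
tcp_rot: [3.131, -0.261, 0.001]
contact_force: [0.6, -0.2, -0.0]
opening: 55.5
finger_force: 20.0
```

apply_moves(
  grip=[40,40,40,40,40,40,40,40],
  delta_pos=[
    [0,0,0.1],
    [0,0,0.08],
    [0,0,0],
    [0,0,0],
    [0,0,0],
    [0,0,0],
    [0,0,0],
    [0,0,0],
  ],
  roll=[0,0,0,0,0,0,0,0],
)

```text
time_s: 22.0
tcp_pos: [534.0, -104.7, 15.3]
tcp_rot: [3.131, -0.261, 0.0]
contact_force: [0.8, 1.0, 0.5]
opening: 56.0
finger_force: 20.0
```

apply_moves(
  grip=[80,80,80,80,80,80,80,80],
  delta_pos=[
    [0,0,0],
    [0,0,0],
    [0,0,0],
    [0,0,0],
    [0,0,-1],
    [0,0,-1],
    [0,0,-1],
    [0,0,-1],
  ],
  roll=[0,0,0,0,0,0,-1,-1],
)

```text
time_s: 22.8
tcp_pos: [533.8, -104.7, 116.2]
tcp_rot: [3.14, 0.074, -0.0]
contact_force: [0.5, 0.7, -0.6]
opening: 79.9
finger_force: 0.0
```

apply_moves(
  grip=[80,80,80,80,80,80,80,80],
  delta_pos=[
    [0,0,0],
    [0,0,0],
    [0,0,0],
    [0,0,0],
    [0,0,0],
    [0,0,0],
    [0,0,0],
    [0,0,0],
  ],
  roll=[-1,-1,-1,-0.08,0,0,0,0],
)

```text
time_s: 23.6
tcp_pos: [534.0, -104.7, 115.2]
tcp_rot: [3.089, 0.57, -0.0]
contact_force: [0.4, 0.8, -1.0]
opening: 80.3
finger_force: 0.0
```

```bash
python3 -c "
from h import *
o,R=state(); print(o['tcp_pos'].round(1),o['opening'],o['finger_force'],np.degrees(np.arctan2(R[1,0],R[0,0])))
report('4')"
```

```text
[ 534.  -104.7  115.2] 80.30707317129641 0.0 20.9174464198412
top
[338. 265.] [ 302.4 -325.3  145.3   11.4   90. ]
[322. 257.] [ 325.  -284.5  114.7   24.    80.7]
[379. 256.] [ 327.3 -446.9   51.   102.3   62.3]
[345. 218.] [ 438.7 -345.8   62.    62.3   20.7]
[385. 191.] [ 519.9 -466.3   61.1   60.8   84.8]
[272. 175.] [ 559.  -146.7  275.7  244.4   67.2]
[252. 114.] [ 7.440e+02 -7.430e+01  2.720e+01  1.183e+02  5.000e-01]
[420. 105.] [ 780.6 -579.7   24.8   94.1   87.7]
scene
[218. 337.] [ 775.8 -419.5   82.7   67.5   53.7]
[100. 331.] [ 592.7 -653.8  167.    63.1    2.3]
[211. 307.] [ 705.3 -384.9   42.5   43.    13. ]
[376. 332.] [1023.7  -95.1  237.7  100.8   89.8]
[147. 274.] [ 521.2 -468.3   59.8   58.2   84.8]
[312. 258.] [747.  -75.8 120.7  27.8  89.9]
[171. 234.] [ 440.7 -349.9   60.7   60.5   20.3]
[123. 222.] [ 314.  -441.8   50.3  117.5   61.6]
[383. 208.] [744.2 223.7  78.7  87.5  75.5]
[236. 214.] [ 485.9 -152.8  190.5  184.8   80.8]
[204. 186.] [ 334.  -167.3  130.2   21.1   82.1]
[268. 162.] [361.3  62.5  35.9  91.6  18. ]
```

apply_moves(
  grip=[80,80,80,80,80,80,80,80],
  delta_pos=[
    [-0.88,0.96,0],
    [-0.88,0.96,0],
    [-0.88,0.96,0],
    [-0.88,0.96,0],
    [-0.88,0.96,0],
    [-0.88,0.96,0],
    [-0.88,0.96,0],
    [-0.88,0.96,0],
  ],
  roll=[0,0,0,0,0,0,0,0],
)

```text
time_s: 24.5
tcp_pos: [437.7, -348.2, 115.3]
tcp_rot: [3.089, 0.571, 0.0]
contact_force: [0.3, -0.3, 0.1]
opening: 79.7
finger_force: 0.0
```

apply_moves(
  grip=[80,80,80,80,80,80,80,80],
  delta_pos=[
    [0,0,1],
    [0,0,1],
    [0,0,0.8],
    [0,0,0.6],
    [0,0,0.4],
    [0,0,0],
    [0,0,0],
    [0,0,0],
  ],
  roll=[0,0,0,0,0,0,0,0],
)

```text
time_s: 25.3
tcp_pos: [438.9, -347.4, 21.1]
tcp_rot: [3.088, 0.571, 0.002]
contact_force: [-0.0, -0.3, -0.5]
opening: 80.1
finger_force: 0.0
```

apply_moves(
  grip=[80,80,80,40,40,40,40,40],
  delta_pos=[
    [0.02,0,0.3],
    [0,0,0.13],
    [0,0,0],
    [0,0,0],
    [0,0,0],
    [0,0,0],
    [0,0,0],
    [0,0,0],
  ],
  roll=[0,0,0,0,0,0,0,0],
)

```text
time_s: 26.1
tcp_pos: [438.9, -346.9, 9.6]
tcp_rot: [3.089, 0.571, 0.0]
contact_force: [0.6, 0.9, 0.3]
opening: 55.6
finger_force: 20.0
```

apply_moves(
  grip=[40,40,40,40,40,40,40,40],
  delta_pos=[
    [0,0,-0.5],
    [0,0,-1],
    [0,0,-1],
    [0,0,-1],
    [0,0,-0.5],
    [0,0,0],
    [0,0,0],
    [0,0,0],
  ],
  roll=[0,0,0,1,1,1,1,1],
)

```text
time_s: 26.9
tcp_pos: [438.8, -346.8, 110.6]
tcp_rot: [3.131, -0.254, 0.001]
contact_force: [-0.6, -0.2, -0.2]
opening: 55.7
finger_force: 20.0
```

```bash
python3 -c "
from h import *
o,R=state(); print(o['tcp_pos'].round(1),o['opening'],o['finger_force'],np.degrees(np.arctan2(R[1,0],R[0,0])))
T,S=grab('top'),grab('scene')
ims=[]
for d in (T,S):
    u,v=proj(d,[(483,-148,13)])[0].astype(int)-(46,46); ims.append(cv2.resize(d['color'][v:v+92,u:u+92],None,fx=4.3,fy=4.3,interpolation=cv2.INTER_CUBIC))
cv2.imwrite('pics/c5.png',np.hstack(ims))
print([b for b in blobs(S,pale(S,(195,175,290,260)),13)])"
```

```text
[ 438.8 -346.8  110.6] 55.740400809392106 19.995005428791046 -9.290198968435046
[(array([235., 215.]), array([ 482.9, -149.3,  190.8,  182.4,   80.4]))]
```

View pics/c5.png

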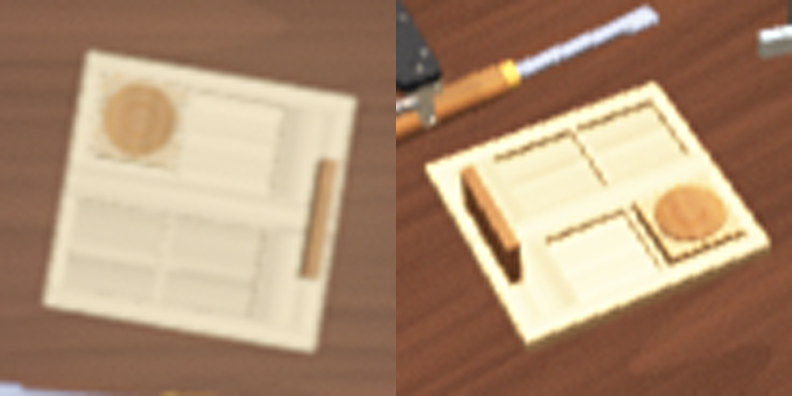

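Block A sits level in the far-left pocket, at (140,118) in the left half and (690,213) in the right half. The tray has not moved. Carrying block B to the neighbouring pocket.

apply_moves(
  grip=[40,40,40,40,40,40,40,40],
  delta_pos=[
    [-0.13,-1,0],
    [-0.13,-1,0],
    [-0.13,-1,0],
    [-0.13,-1,0],
    [-0.13,-1,0],
    [-0.13,-1,0],
    [-0.13,-1,0],
    [-0.13,-1,0],
  ],
  roll=[0.03,0,0,0,0,0,0,0],
)

```text
time_s: 27.8
tcp_pos: [445.1, -144.2, 110.0]
tcp_rot: [3.132, -0.247, 0.001]
contact_force: [0.1, -0.1, 0.2]
opening: 55.9
finger_force: 20.0
```

apply_moves(
  grip=[40,40,40,40,40,40,40,40],
  delta_pos=[
    [-0.13,-1,0],
    [-0.13,-1,0],
    [0,-0.18,0],
    [0,0,0.9],
    [0,0,0.8],
    [0,0,0],
    [0,0,0],
    [0,0,0],
  ],
  roll=[0,0,0,0,0,0,0,0],
)

```text
time_s: 28.6
tcp_pos: [448.0, -90.8, 67.9]
tcp_rot: [3.131, -0.252, 0.002]
contact_force: [-0.1, 0.7, -0.9]
opening: 55.6
finger_force: 20.0
```

apply_moves(
  grip=[40,40,40,40,40,40,40,40],
  delta_pos=[
    [0.05,0,0.6],
    [0,0,0.6],
    [0,0,0.3],
    [0,0,0.2],
    [0,0,0.2],
    [0,0,0],
    [0,0,0],
    [0,0,0],
  ],
  roll=[0.05,0,0,0,0,0,0,0],
)

```text
time_s: 29.4
tcp_pos: [448.9, -90.6, 19.8]
tcp_rot: [3.131, -0.261, 0.001]
contact_force: [-0.2, -0.6, -0.5]
opening: 55.8
finger_force: 20.0
```

apply_moves(
  grip=[40,40,40,40,40,40,40,40],
  delta_pos=[
    [0,0,0.1],
    [0,0,0.08],
    [0,0,0],
    [0,0,0],
    [0,0,0],
    [0,0,0],
    [0,0,0],
    [0,0,0],
  ],
  roll=[0,0,0,0,0,0,0,0],
)

```text
time_s: 30.2
tcp_pos: [448.6, -90.6, 15.0]
tcp_rot: [3.131, -0.261, 0.0]
contact_force: [-0.6, 0.6, -0.7]
opening: 56.1
finger_force: 20.0
```

apply_moves(
  grip=[80,80,80,80,80,80,80,80],
  delta_pos=[
    [0,0,0],
    [0,0,0],
    [0,0,0],
    [0,0,0],
    [0,0,-1],
    [0,0,-1],
    [0,0,-1],
    [0,0,-1],
  ],
  roll=[0,0,0,0,0,0,0,0],
)

```text
time_s: 31.0
tcp_pos: [448.4, -90.6, 116.0]
tcp_rot: [3.131, -0.261, -0.0]
contact_force: [0.6, 0.6, -1.1]
opening: 80.0
finger_force: 0.0
```

apply_moves(
  grip=[50,50,50,50,50,50,50,50],
  delta_pos=[
    [0.35,1,0],
    [0.35,1,0],
    [0.35,1,0],
    [0.35,1,0],
    [0.33,1,0],
    [0,0.16,0],
    [0,0,0],
    [0,0,0],
  ],
  roll=[0,0,0,0,0,0,0,0],
)

```text
time_s: 31.8
tcp_pos: [469.7, -223.8, 114.8]
tcp_rot: [-3.13, 0.259, 0.001]
contact_force: [0.3, -0.1, -0.3]
opening: 50.0
finger_force: 0.0
```

```bash
python3 -c "
from h import *
o,R=state(); print(o['tcp_pos'].round(1),o['opening'],o['finger_force'],np.degrees(np.arctan2(R[1,0],R[0,0])))
T,S=grab('top'),grab('scene')
ims=[]
for d in (T,S):
    u,v=proj(d,[(483,-148,13)])[0].astype(int)-(46,46); ims.append(cv2.resize(d['color'][v:v+92,u:u+92],None,fx=4.3,fy=4.3,interpolation=cv2.INTER_CUBIC))
cv2.imwrite('pics/c6.png',np.hstack(ims))
print([b for b in blobs(S,pale(S,(195,175,290,260)),13)])"
```

```text
[ 469.7 -223.8  114.8] 49.96514522370918 0.0 -9.475215756874931
[(array([234., 213.]), array([ 473.6, -147.7,  190.8,  201.8,   80.6]))]
```

View pics/c6.png

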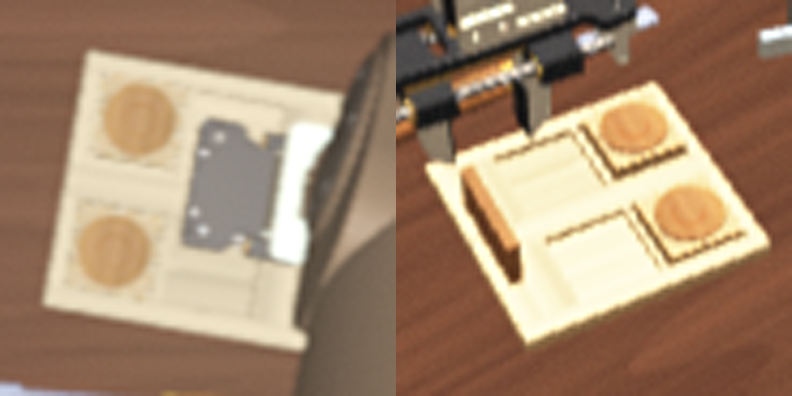

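Both blocks sit flat, in adjacent inner pockets, at (115,250) and (140,118) in the left half. Next I pinch the tray's grip.

apply_moves(
  grip=[50,50,50,50,50,50,0,0],
  delta_pos=[
    [0.02,0.04,1],
    [0,0,1],
    [0,0,0.8],
    [0,0,0.6],
    [0,0,0.24],
    [0,0,0],
    [0,0,0],
    [0,0,0],
  ],
  roll=[0,0,0,0,0,0,0,0],
  force=30,
)

```text
time_s: 32.7
tcp_pos: [470.9, -226.1, 24.8]
tcp_rot: [3.13, -0.261, 0.002]
contact_force: [0.3, -0.6, -0.7]
opening: 38.4
finger_force: 0.0
```

apply_moves(
  grip=[0,0,0,0,0,0,0,0],
  delta_pos=[
    [0,0,0],
    [0,0,0],
    [0,0,0],
    [0,0,0],
    [0,0,0],
    [0,0,0],
    [0,0,0],
    [0,0,0],
  ],
  roll=[0,0,0,0,0,0,0,0],
)

```text
time_s: 33.5
tcp_pos: [470.4, -226.2, 24.1]
tcp_rot: [3.131, -0.261, 0.0]
contact_force: [-1.6, -1.2, 6.1]
opening: 9.9
finger_force: 30.0
```

```bash
python3 -c "
from h import *
T=dict(np.load('top_3.npz')) # lead-in/guide lines, engraver partly seen
o,R=state(); print(o['tcp_pos'].round(1),np.degrees(np.arctan2(R[1,0],R[0,0])))
T,S=grab('top'),grab('scene')
ims=[]
for d in (T,S):
    u,v=proj(d,[(528,150,20)])[0].astype(int)-(46,46); ims.append(cv2.resize(d['color'][v:v+92,u:u+92],None,fx=4.3,fy=4.3,interpolation=cv2.INTER_CUBIC)); print(u,v)
cv2.imwrite('pics/c7.png',np.hstack(ims))
np.savez('top_7.npz',**T);np.savez('scene_7.npz',**S)"
```

```text
[ 470.4 -226.2   24.1] -9.530141059816275
128 140
272 132
```

View pics/c7.png

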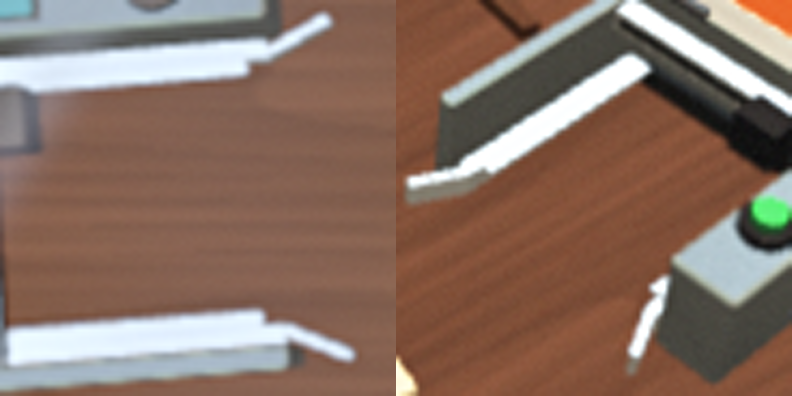

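The left half shows the two white guide lips. The upper inner edge runs (0,92)→(248,72) and the lower one (10,325)→(263,312). I'll fix the guide axis from these.

```bash
python3 - <<'E'
from h import *
d=dict(np.load("top_7.npz")); c=lambda u,v:((u+.5)/4.3-.5+128,(v+.5)/4.3-.5+140)
U=plane(d,[c(0,92),c(248,72)],21)[:,:2]; L=plane(d,[c(10,325),c(263,312)],21)[:,:2]
tips=plane(d,[c(328,18),c(351,355)],20)[:,:2]
print(U.round(1),L.round(1),"tips",tips.round(1),tips.mean(0).round(1))
for P in(U,L): e=P[0]-P[1]; print("yaw",np.degrees(np.arctan2(-e[0],e[1])))
y=np.radians(4.9); xh=np.array([np.cos(y),np.sin(y)]); yh=np.array([-xh[1],xh[0]])
print("gap",(U[1]-L[1])@xh, "mid",((U[1]+L[1])/2).round(1), "origin", ((U[1]+L[1])/2+100*yh).round(1), (tips.mean(0)+143*yh).round(1))
O=np.array([527.6,196.8])
for P in(U,L,tips): print(((P-O)@np.c_[xh,yh]).round(1))
# fit white lips by mask
h=cv2.cvtColor(d["color"],cv2.COLOR_BGR2HSV); w=(h[...,1]<25)&(h[...,2]>215); k=np.zeros(w.shape,bool); k[140:232,126:190]=1
for b in blobs(d,w&k,21,30): print(*b, ((b[1][:2]-O)@np.c_[xh,yh]).round(1))
E
```

```text
[[602.8 289.2]
 [617.4 119.9]] [[444.4 277.4]
 [454.6 106.4]] tips [[655.1  66.2]
 [426.3  46.9]] [540.7  56.5]
yaw 4.945020792927266
yaw 3.412408523612118
gap 163.33384554411697 mid [536.  113.1] origin [527.5 212.8] [528.5 199. ]
[[ 82.8  85.7]
 [ 82.9 -84.3]]
[[-76.   87.4]
 [-80.4 -83.8]]
[[ 115.9 -141. ]
 [-113.8 -140.7]]
[143. 220.] [429.5 237.5  20.2  73.    0.6] [-94.3  48.9]
```

apply_moves(
  grip=[0,0,0,0,0,0,0,0],
  delta_pos=[
    [0,0,0],
    [0.4,-0.07,0],
    [0.6,-0.1,0],
    [0.6,-0.1,0],
    [0.6,-0.1,0],
    [0.6,-0.1,0],
    [0.4,-0.07,0],
    [0.17,-0.02,0],
  ],
  roll=[0,0,0,0,0,0,0,0],
  force=50,
)

```text
time_s: 34.4
tcp_pos: [554.9, -226.1, 24.2]
tcp_rot: [3.131, -0.26, -0.004]
contact_force: [-12.4, 1.2, 18.2]
opening: 9.5
finger_force: 50.1
```

apply_moves(
  grip=[0,0,0,0,0,0,0,0],
  delta_pos=[
    [0,0,0],
    [0,0,0],
    [0,0,0],
    [0,0,0],
    [0,0,0],
    [0,0,0],
    [0,0,0],
    [0,0,0],
  ],
  roll=[-0.2,-0.4,-0.4,-0.5,-0.5,-0.4,0,0],
)

```text
time_s: 35.2
tcp_pos: [556.6, -226.2, 24.2]
tcp_rot: [3.139, 0.132, 0.002]
contact_force: [2.3, 0.0, 2.1]
opening: 10.0
finger_force: 50.0
```

```bash
cat >> h.py <<'E'
def eng(P,O=(528.6,196.9),yaw=4.9):
    y=np.radians(yaw); xh=np.array([np.cos(y),np.sin(y)]); yh=np.array([-xh[1],xh[0]])
    return (np.asarray(P)[...,:2]-O)@np.c_[xh,yh]
E
python3 -c "
from h import *
o,R=state(); print(o['tcp_pos'].round(1),o['opening'],o['contact_force'],np.degrees(np.arctan2(R[1,0],R[0,0])), 'eng',eng(o['tcp_pos']).round(1))
S=grab('scene'); c=proj(S,[(550,-140,13)])[0].astype(int)
for b in blobs(S,pale(S,(c[0]-60,c[1]-45,c[0]+60,c[1]+50)),13): print(*b)
cv2.imwrite('pics/c8.png',cv2.resize(S['color'][c[1]-80:c[1]+60,c[0]-80:c[0]+110],None,fx=4,fy=4))"
```

```text
[ 556.6 -226.2   24.2] 9.95433337968516 [2.26453553 0.03662006 2.14612597] 4.8233797778829315 eng [  -8.3 -423.9]
[304. 263.] [ 743.5 -101.8   27.3   61.8    0. ]
[261. 228.] [ 558.7 -110.6  165.5  280.3   11.4]
[233. 204.] [ 433.1 -127.5  106.4  136.4   84.6]
[198. 187.] [ 319.9 -181.1   63.9   33.8   81.8]
```

View pics/c8.png

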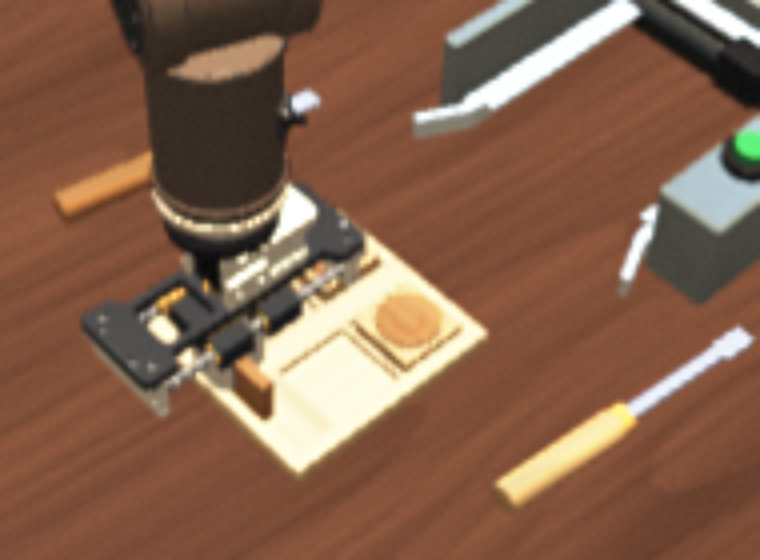

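The tray has turned with the gripper and both blocks are still seated. Moving it onto the guide axis.

apply_moves(
  grip=[0,0,0,0,0,0,0,0],
  delta_pos=[
    [0.04,-0.4,0],
    [0.05,-0.5,0],
    [0.05,-0.6,0],
    [0.05,-0.6,0],
    [0.05,-0.6,0],
    [0.05,-0.5,0],
    [0.05,-0.3,0],
    [0,0,0],
  ],
  roll=[0,0,0,0,0,0,0,0],
)

```text
time_s: 36.05
tcp_pos: [556.5, -137.2, 24.2]
tcp_rot: [-3.139, -0.135, 0.001]
contact_force: [-0.6, 0.8, 6.2]
opening: 9.7
finger_force: 50.0
```

```bash
python3 -c "
from h import *
o,R=state(); print(o['tcp_pos'].round(1),o['opening'],o['contact_force'],np.degrees(np.arctan2(R[1,0],R[0,0])), 'eng',eng(o['tcp_pos']).round(1))
T=grab('top'); c=proj(T,[(545,0,13)])[0].astype(int); print(c)
np.savez('top_9.npz',**T)
cv2.imwrite('pics/c9.png',cv2.resize(T['color'][c[1]-60:c[1]+60,c[0]-90:c[0]+70],None,fx=4.8,fy=4.8,interpolation=cv2.INTER_CUBIC))"
```

```text
[ 556.5 -137.2   24.2] 9.738707847565495 [-0.62129099  0.76032044  6.17832857] 4.9078206328397 eng [  -0.7 -335.2]
[226 181]
```

View pics/c9.png

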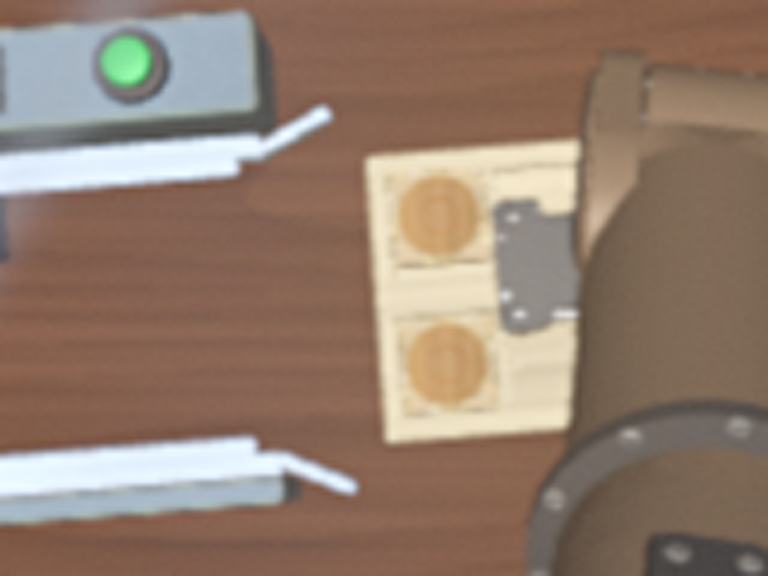

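The tray is lined up, with front corners at (366,157) and (386,442) and the lead-in tips at (328,110) and (355,489).

```bash
python3 - <<'E'
from h import *
d=dict(np.load("top_9.npz")); c=lambda u,v:((u+.5)/4.8-.5+226-90,(v+.5)/4.8-.5+181-60)
P=plane(d,[c(366,157),c(386,442),c(572,141),c(569,428)],13); print(eng(P).round(1)); e=P[0]-P[1]; print(np.degrees(np.arctan2(e[1],e[0])))
print(eng(plane(d,[c(328,110),c(355,489),c(240,168),c(257,444)],20)).round(1))
E
```

```text
[[  86.1 -161.8]
 [ -88.8 -161.6]
 [  86.2 -288.5]
 [ -89.1 -272.8]]
4.8376679589148
[[ 115.7 -141.2]
 [-115.7 -141.6]
 [  84.2  -85.3]
 [ -84.1  -84.6]]
```

apply_moves(
  grip=[0,0,0,0,0,0,0,0],
  delta_pos=[
    [0.05,-0.3,0],
    [0,-0.5,0],
    [0,-0.5,0],
    [0,-0.5,0],
    [0,-0.5,0],
    [0,-0.5,0],
    [0,-0.5,0],
    [0,-0.5,0],
  ],
  roll=[0,0,0,0,0,0,0,0],
)

```text
time_s: 36.9
tcp_pos: [549.7, -44.7, 24.2]
tcp_rot: [3.137, 0.13, -0.0]
contact_force: [1.3, -6.0, 5.3]
opening: 9.8
finger_force: 50.0
```

apply_moves(
  grip=[0,0,0,0,0,0,0,0],
  delta_pos=[
    [0,-0.5,0],
    [0,-0.5,0],
    [0,-0.5,0],
    [0,-0.4,0],
    [0,-0.3,0],
    [0,0,0],
    [0,0,0],
    [0,0,0],
  ],
  roll=[0,0,0,0,0,0,0,0],
)

```text
time_s: 37.7
tcp_pos: [544.9, 11.9, 24.2]
tcp_rot: [-3.139, -0.133, 0.001]
contact_force: [0.3, 0.4, 6.7]
opening: 9.7
finger_force: 50.0
```

```bash
python3 -c "
from h import *
o,R=state(); print(o['tcp_pos'].round(1),o['opening'],o['contact_force'],np.degrees(np.arctan2(R[1,0],R[0,0])), 'eng',eng(o['tcp_pos']).round(1))"
```

```text
[544.9  11.9  24.2] 9.698318472975453 [0.29281001 0.3938811  6.6837777 ] 4.866599852232214 eng [   0.4 -185.7]
```

apply_moves(
  grip=[0,0,0,0,0,0,0,0],
  delta_pos=[
    [0,-0.5,0],
    [0,-0.5,0],
    [0,-0.5,0],
    [0,-0.5,0],
    [0,-0.5,0],
    [0,-0.5,0],
    [0,-0.4,0],
    [0,-0.3,0],
  ],
  roll=[0,0,0,0,0,0,0,0],
)

```text
time_s: 38.5
tcp_pos: [537.2, 102.3, 24.1]
tcp_rot: [3.137, 0.131, -0.001]
contact_force: [0.2, -7.0, 8.2]
opening: 9.8
finger_force: 50.0
```

apply_moves(
  grip=[0,0,0,0,0,0,0,0],
  delta_pos=[
    [0,-0.2,0],
    [0,-0.2,0],
    [0,-0.1,0],
    [0,-0.1,0],
    [0,-0.1,0],
    [0,-0.1,0],
    [0,0,0],
    [0,0,0],
  ],
  roll=[0,0,0,0,0,0,0,0],
)

```text
time_s: 39.3
tcp_pos: [535.5, 121.9, 24.2]
tcp_rot: [3.137, 0.131, -0.001]
contact_force: [0.7, -5.2, 7.4]
opening: 9.6
finger_force: 50.0
```

```bash
python3 -c "
from h import *
o,R=state(); print(o['tcp_pos'].round(1),o['opening'],o['contact_force'],np.degrees(np.arctan2(R[1,0],R[0,0])), 'eng',eng(o['tcp_pos']).round(1))"
```

```text
[535.5 121.9  24.2] 9.62552721503659 [ 0.69043694 -5.17349651  7.43155461] 4.764970101934641 eng [  0.5 -75.3]
```

apply_moves(
  grip=[0,0,0,0,0,0,0,0],
  delta_pos=[
    [0,-0.08,0],
    [0,-0.08,0],
    [0,-0.06,0],
    [0,-0.04,0],
    [0,0,0],
    [0,0,0],
    [0,0,0],
    [0,0,0],
  ],
  roll=[0,0,0,0,0,0,0,0],
)

```text
time_s: 40.1
tcp_pos: [535.1, 126.5, 24.1]
tcp_rot: [3.135, 0.128, -0.001]
contact_force: [1.2, -10.2, 9.2]
opening: 9.5
finger_force: 50.0
```

apply_moves(
  grip=[0,0,0,0,0,0,0,0],
  delta_pos=[
    [0,-0.06,0],
    [0,-0.04,0],
    [0,-0.03,0],
    [0,0,0],
    [0,0,0],
    [0,0,0],
    [0,0,0],
    [0,0,0],
  ],
  roll=[0,0,0,0,0,0,0,0],
)

```text
time_s: 40.9
tcp_pos: [535.5, 126.7, 24.2]
tcp_rot: [3.133, 0.124, -0.0]
contact_force: [3.4, -19.8, 9.8]
opening: 9.7
finger_force: 50.1
```

apply_moves(
  grip=[40,40,40,40,40,40,40,40],
  delta_pos=[
    [0,0,0],
    [0,0,0],
    [0,0,0],
    [0,0,0],
    [0,0,-0.5],
    [0,0,-1],
    [0,0,-1],
    [0,0,-1],
  ],
  roll=[0,0,0,0,0,0,0,0],
  force=20,
)

```text
time_s: 41.7
tcp_pos: [534.5, 133.5, 113.1]
tcp_rot: [-3.138, -0.134, 0.0]
contact_force: [-0.6, -0.3, -0.1]
opening: 40.0
finger_force: 0.0
```

apply_moves(
  grip=[30,30,30,30,30,30,30,30],
  delta_pos=[
    [0,0,-1],
    [0,0,-1],
    [0,0,-1],
    [0,0,-1],
    [0,0,-1],
    [0,0,-1],
    [0,0,-1],
    [0,0,-1],
  ],
  roll=[0,0,0,0,0,0,0,0],
)

```text
time_s: 42.5
tcp_pos: [534.1, 133.3, 313.5]
tcp_rot: [-3.138, -0.135, -0.0]
contact_force: [-0.0, 0.6, 0.0]
opening: 29.9
finger_force: 0.0
```

apply_moves(
  grip=[30,30,30,30,30,30,30,30],
  delta_pos=[
    [0,0,-1],
    [0,0,-1],
    [0,0,-1],
    [0,-1,0],
    [0,-1,0],
    [0,-1,0],
    [0,-1,0],
    [0,-1,0],
  ],
  roll=[0,0,0,0,0,0,0,0],
)

```text
time_s: 43.3
tcp_pos: [523.3, 258.7, 387.4]
tcp_rot: [-3.138, -0.134, -0.0]
contact_force: [0.5, 0.1, 0.2]
opening: 29.9
finger_force: 0.0
```

apply_moves(
  grip=[30,30,30,30,30,30,30,30],
  delta_pos=[
    [0,-1,0],
    [0,-1,0],
    [0,-1,0],
    [0,-1,0],
    [0,-1,0],
    [0,-1,0],
    [0,-1,0],
    [0,-0.5,0],
  ],
  roll=[0,0,0,0,0,0,0,0],
)

```text
time_s: 44.1
tcp_pos: [506.6, 446.7, 386.7]
tcp_rot: [-3.138, -0.138, 0.002]
contact_force: [-0.4, -0.7, -0.6]
opening: 30.0
finger_force: 0.0
```

```bash
python3 -c "
from h import *
T,S=grab('top'),grab('scene')
o,R=state(); print(o['tcp_pos'].round(1),o['opening'],o['contact_force'],np.degrees(np.arctan2(R[1,0],R[0,0])), 'eng',eng(o['tcp_pos']).round(1))
ims=[]
for d in (T,S):
    u,v=proj(d,[(530,160,20)])[0].astype(int)-(55,55); ims.append(cv2.resize(d['color'][v:v+110,u:u+110],None,fx=3.6,fy=3.6,interpolation=cv2.INTER_CUBIC)); print(u,v)
np.savez('top_10.npz',**T);np.savez('scene_10.npz',**S)
cv2.imwrite('pics/c10.png',np.hstack(ims))"
```

```text
[506.9 446.1 386.3] 30.15825567265285 [ 0.80994751 -0.25895173 -0.20158501] 5.050909032185989 eng [ -0.3 250.2]
115 131
266 122
```

View pics/c10.png

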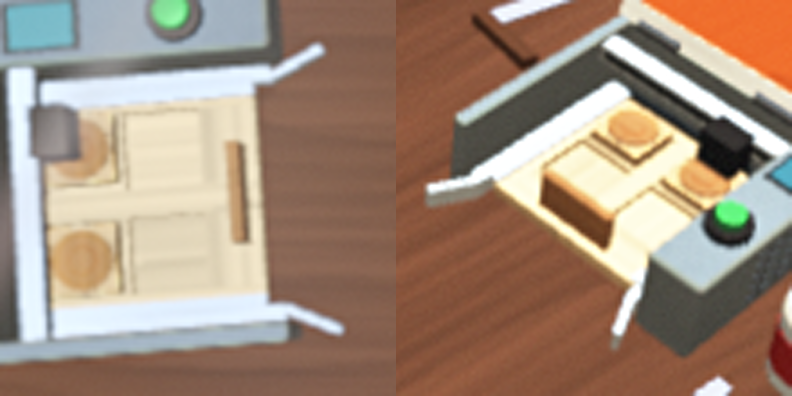

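The tray is in between the guides with both blocks seated, at (85,150) and (82,258) in the left half. The cover is still up. Taking the handle again.

apply_moves(
  grip=[30,30,30,30,30,30,30,0],
  delta_pos=[
    [0,0.17,0.6],
    [0,0,1],
    [0,0,1],
    [0,0,1],
    [0,0,0.5],
    [0,0,0.25],
    [0,0,0],
    [0,0,0],
  ],
  roll=[0,0,0,0,0,0,0,0],
  force=20,
)

```text
time_s: 45.0
tcp_pos: [509.1, 440.4, 279.1]
tcp_rot: [-3.138, -0.133, -0.002]
contact_force: [0.3, 1.3, 0.3]
opening: 26.0
finger_force: 0.0
```

apply_moves(
  grip=[0,0,0,0,0,0,0,0],
  delta_pos=[
    [0,0,0],
    [0,0,0],
    [0,0,0],
    [0,0,0],
    [0,0,0],
    [0,0,0],
    [0,0,0],
    [0,0,0],
  ],
  roll=[0,0,0,0,0,0,0,0],
)

```text
time_s: 45.8
tcp_pos: [508.8, 441.1, 278.5]
tcp_rot: [-3.137, -0.134, -0.002]
contact_force: [1.0, 4.6, 5.6]
opening: 9.3
finger_force: 20.0
```

apply_moves(
  grip=[0,0,0,0,0,0,0,0],
  delta_pos=[
    [0,0.15,-0.09],
    [0,0.29,-0.17],
    [0,0.29,-0.17],
    [0,0.3,-0.16],
    [0,0.3,-0.15],
    [0,0.31,-0.14],
    [0,0.31,-0.12],
    [0,0.32,-0.11],
  ],
  roll=[0,0,0,0,0,0,0,0],
)

```text
time_s: 46.6
tcp_pos: [513.6, 382.8, 305.5]
tcp_rot: [3.138, 0.133, -0.0]
contact_force: [1.7, 2.7, 3.5]
opening: 9.4
finger_force: 20.0
```

apply_moves(
  grip=[0,0,0,0,0,0,0,0],
  delta_pos=[
    [0,0.32,-0.1],
    [0,0.33,-0.09],
    [0,0.33,-0.08],
    [0,0.33,-0.07],
    [0,0.33,-0.06],
    [0,0.33,-0.05],
    [0,0.34,-0.03],
    [0,0.34,-0.02],
  ],
  roll=[0,0,0,0,0,0,0,0],
)

```text
time_s: 47.4
tcp_pos: [519.1, 316.7, 317.6]
tcp_rot: [3.138, 0.133, -0.001]
contact_force: [1.7, 1.3, -2.7]
opening: 9.1
finger_force: 20.0
```

apply_moves(
  grip=[0,0,0,0,0,0,0,0],
  delta_pos=[
    [0,0.34,-0.01],
    [0,0.34,0],
    [0,0.34,0.01],
    [0,0.34,0.02],
    [0,0.34,0.04],
    [0,0.33,0.05],
    [0,0.33,0.06],
    [0,0.33,0.07],
  ],
  roll=[0,0,0,0,0,0,0,0],
)

```text
time_s: 48.2
tcp_pos: [524.7, 250.3, 311.4]
tcp_rot: [-3.139, -0.134, 0.001]
contact_force: [5.4, 3.9, -12.9]
opening: 9.1
finger_force: 20.0
```

apply_moves(
  grip=[0,0,0,0,0,0,0,0],
  delta_pos=[
    [0,0.33,0.08],
    [0,0.32,0.09],
    [0,0.32,0.11],
    [0,0.32,0.12],
    [0,0.31,0.13],
    [0,0.31,0.14],
    [0,0.3,0.15],
    [0,0.3,0.16],
  ],
  roll=[0,0,0,0,0,0,0,0],
)

```text
time_s: 49.0
tcp_pos: [530.0, 188.9, 287.2]
tcp_rot: [-3.137, -0.135, -0.0]
contact_force: [3.6, 5.6, -10.3]
opening: 9.4
finger_force: 20.0
```

apply_moves(
  grip=[0,0,0,0,0,0,0,0],
  delta_pos=[
    [0,0.29,0.19],
    [0,0.29,0.2],
    [0,0.28,0.21],
    [0,0.27,0.22],
    [0,0.27,0.23],
    [0,0.26,0.24],
    [0,0.25,0.25],
    [0,0.24,0.26],
  ],
  roll=[0,0,0,0,0,0,0,0],
)

```text
time_s: 49.8
tcp_pos: [534.8, 133.2, 242.2]
tcp_rot: [3.138, 0.132, 0.0]
contact_force: [0.1, -3.5, 1.0]
opening: 9.0
finger_force: 20.0
```

apply_moves(
  grip=[0,0,0,0,0,0,0,0],
  delta_pos=[
    [0,0.23,0.25],
    [0,0.23,0.26],
    [0,0.22,0.27],
    [0,0.21,0.28],
    [0,0.2,0.28],
    [0,0.19,0.29],
    [0,0.18,0.29],
    [0,0.17,0.3],
  ],
  roll=[0,0,0,0,0,0,0,0],
)

```text
time_s: 50.6
tcp_pos: [538.1, 94.8, 186.2]
tcp_rot: [-3.138, -0.135, 0.0]
contact_force: [0.5, 4.2, -4.8]
opening: 9.1
finger_force: 20.0
```

apply_moves(
  grip=[0,0,0,0,0,0,0,0],
  delta_pos=[
    [0,0.14,0.28],
    [0,0.12,0.25],
    [0,0.09,0.22],
    [0,0.08,0.2],
    [0,0.07,0.2],
    [0,0.06,0.2],
    [0,0.05,0.18],
    [0,0.04,0.15],
  ],
  roll=[0,0,0,0,0,0,0,0],
)

```text
time_s: 51.4
tcp_pos: [539.5, 78.4, 144.5]
tcp_rot: [-3.138, -0.135, 0.0]
contact_force: [0.7, 4.0, -3.5]
opening: 9.2
finger_force: 20.0
```

apply_moves(
  grip=[0,0,0,0,0,0,0,0],
  delta_pos=[
    [0,0.03,0.12],
    [0,0.03,0.12],
    [0,0.02,0.1],
    [0,0.02,0.1],
    [0,0.02,0.08],
    [0,0.01,0.08],
    [0,0.01,0.06],
    [0,0,0],
  ],
  roll=[0,0,0,0,0,0,0,0],
)

```text
time_s: 52.2
tcp_pos: [539.8, 74.4, 128.2]
tcp_rot: [-3.139, -0.134, 0.0]
contact_force: [1.2, 4.5, -5.1]
opening: 9.0
finger_force: 20.0
```

Not yet at the stop, so I keep lowering slowly while watching the force.

apply_moves(
  grip=[0,0,0,0,0,0,0,0],
  delta_pos=[
    [0,0.01,0.06],
    [0,0.01,0.06],
    [0,0.01,0.05],
    [0,0,0.05],
    [0,0,0.04],
    [0,0,0],
    [0,0,0],
    [0,0,0],
  ],
  roll=[0,0,0,0,0,0,0,0],
)

```text
time_s: 53.0
tcp_pos: [540.6, 73.9, 124.3]
tcp_rot: [-3.138, -0.134, -0.004]
contact_force: [-7.9, 3.4, 21.1]
opening: 9.1
finger_force: 20.0
```

```bash
python3 -c "
from h import *
T,S=grab('top'),grab('scene'); np.savez('scene_11.npz',**S)
o,R=state(); print(o['tcp_pos'].round(1),o['opening'],o['contact_force'])
a=dict(np.load('scene0.npz'))
ims=[]
for d in (a,S):
    u,v=proj(d,[(560,140,80)])[0].astype(int)-(55,55); ims.append(cv2.resize(d['color'][v:v+110,u:u+110],None,fx=3.6,fy=3.6,interpolation=cv2.INTER_CUBIC)); print(u,v)
cv2.imwrite('pics/c11.png',np.hstack(ims))"
```

```text
[540.6  73.9 124.3] 8.883756361406409 [-7.37258653  4.18458861 21.22023206]
270 116
270 116
```

View pics/c11.png

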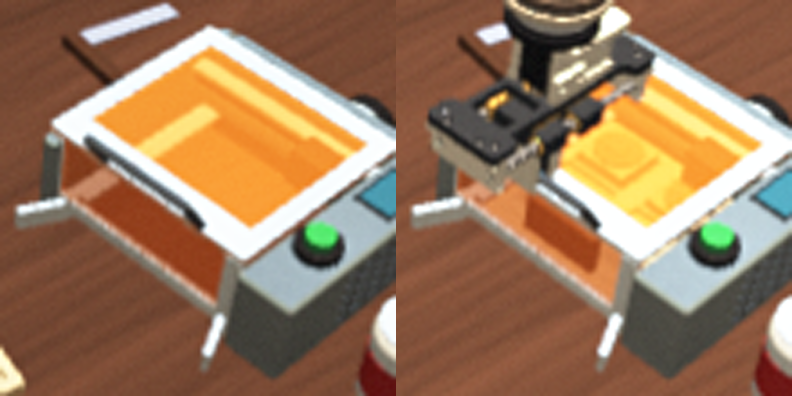

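The cover's corner, at (240,262) in the left half and (636,262) in the right half, matches the starting view, and the stop pushes back with 21 N. The cover is shut. I release the handle and go to the button.

apply_moves(
  grip=[0,0,50,50,50,50,50,50],
  delta_pos=[
    [0,0,-0.08],
    [0,0,0],
    [0,0,0],
    [0,0,0],
    [0,0,0],
    [0,0,-0.5],
    [0,0,-1],
    [0,0,-1],
  ],
  roll=[0,0,0,0,0,0,0,0],
)

```text
time_s: 53.9
tcp_pos: [539.7, 73.1, 187.7]
tcp_rot: [3.138, 0.133, -0.001]
contact_force: [0.9, -0.3, -1.1]
opening: 49.2
finger_force: 0.0
```

apply_moves(
  grip=[50,0,0,0,0,0,0,0],
  delta_pos=[
    [0,0,-1],
    [0,0,-0.5],
    [0.89,-0.55,0],
    [0.89,-0.55,0],
    [0.89,-0.55,0],
    [0.89,-0.55,0],
    [0.89,-0.55,0],
    [0.89,-0.55,0],
  ],
  roll=[0,0,0,0,0,0,0,0],
)

```text
time_s: 54.7
tcp_pos: [666.5, 167.5, 223.8]
tcp_rot: [3.138, 0.133, -0.001]
contact_force: [0.9, 0.1, 1.0]
opening: 1.2
finger_force: 0.0
```

apply_moves(
  grip=[0,0,0,0,0,0,0,0],
  delta_pos=[
    [0,0,0],
    [0,0,0],
    [0,0,0],
    [0,0,0],
    [0,0,0],
    [0,0,0],
    [0,0,0],
    [0,0,0],
  ],
  roll=[0,0,0,0,0,0,0,0],
)

```text
time_s: 55.5
tcp_pos: [665.9, 167.1, 224.0]
tcp_rot: [3.139, 0.133, 0.0]
contact_force: [0.6, 0.4, -0.1]
opening: 0.1
finger_force: 0.0
```

apply_moves(
  grip=[0,0,0,0,0,0,0,0],
  delta_pos=[
    [0.02,0,1],
    [0,0,1],
    [0,0,1],
    [0,0,0.7],
    [0,0,0.4],
    [0,0,0.14],
    [0,0,0],
    [0,0,0],
  ],
  roll=[0,0,0,0,0,0,0,0],
)

```text
time_s: 56.3
tcp_pos: [667.0, 167.4, 119.1]
tcp_rot: [-3.138, -0.134, -0.002]
contact_force: [-0.1, 1.3, 0.6]
opening: 0.4
finger_force: 0.0
```

apply_moves(
  grip=[0,0,0,0,0,0,0,0],
  delta_pos=[
    [0,0,0.1],
    [0,0,0.1],
    [0,0,0.08],
    [0,0,0.08],
    [0,0,0],
    [0,0,0],
    [0,0,0],
    [0,0,0],
  ],
  roll=[0,0,0,0,0,0,0,0],
)

```text
time_s: 57.1
tcp_pos: [666.6, 167.2, 109.2]
tcp_rot: [-3.139, -0.134, -0.001]
contact_force: [0.2, -0.4, 2.8]
opening: 0.7
finger_force: 1.6
```

apply_moves(
  grip=[0,0,0,0,0,0,0,0],
  delta_pos=[
    [0,0,0.08],
    [0,0,0.08],
    [0,0,0.06],
    [0,0,0],
    [0,0,0],
    [0,0,0],
    [0,0,0],
    [0,0,0],
  ],
  roll=[0,0,0,0,0,0,0,0],
)

```text
time_s: 57.9
tcp_pos: [666.8, 167.3, 106.0]
tcp_rot: [-3.138, -0.133, -0.003]
contact_force: [-6.9, -3.0, 23.1]
opening: 0.1
finger_force: 11.6
```

The button is fully down: it stopped at z=106 mm with 23 N. Retreating.

apply_moves(
  grip=[0,0,0,0,0,0,0,0],
  delta_pos=[
    [0,0,-0.3],
    [0,0,-0.7],
    [0,0,-1],
    [0,0,-1],
    [0,0,-1],
    [0,0,-1],
    [0,0,-1],
    [0,0,-1],
  ],
  roll=[0,0,0,0,0,0,0,0],
)

```text
time_s: 58.7
tcp_pos: [665.8, 167.0, 278.6]
tcp_rot: [3.138, 0.134, -0.002]
contact_force: [-0.3, 0.6, 0.2]
opening: 0.2
finger_force: 0.0
```

apply_moves(
  grip=[0,0,0,0,0,0,0,0],
  delta_pos=[
    [-0.3,1,0],
    [-0.3,1,0],
    [-0.3,1,0],
    [-0.3,1,0],
    [-0.3,1,0],
    [-0.3,1,0],
    [-0.3,1,0],
    [-0.3,1,0],
  ],
  roll=[0,0,0,0,0,0,0,0],
)

```text
time_s: 59.5
tcp_pos: [622.8, -38.2, 277.7]
tcp_rot: [-3.139, -0.134, 0.002]
contact_force: [0.7, -0.5, 0.7]
opening: 0.4
finger_force: 0.0
```

apply_moves(
  grip=[0,0,0,0,0,0,0,0],
  delta_pos=[
    [-0.3,1,0],
    [-0.3,1,0],
    [-0.3,1,0],
    [-0.3,1,0],
    [-0.3,1,0],
    [0,0,0],
    [0,0,0],
    [0,0,0],
  ],
  roll=[0,0,0,0,0,0,0,0],
)

```text
time_s: 60.3
tcp_pos: [597.0, -163.6, 278.0]
tcp_rot: [-3.138, -0.136, 0.001]
contact_force: [0.5, -0.5, 0.1]
opening: 0.5
finger_force: 0.0
```

```bash
python3 -c "
from h import *
T,S=grab('top'),grab('scene')
o,R=state(); print(o['tcp_pos'].round(1))
cv2.imwrite('pics/end.png',np.hstack([cv2.resize(T['color'][60:330,60:460],(400,270)),cv2.resize(S['color'][60:330,60:460],(400,270))]))"
```

```text
[ 597.1 -163.5  278.2]
```

View pics/end.png

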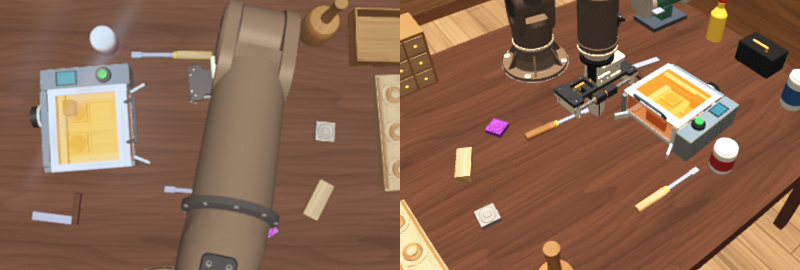

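The cover is shut over the tray, with the engraver at (85,118) in the left half. The button has sprung back, the other things are where they were, and the robot is touching nothing.

```bash
python3 -c "
from cell import r
print(r.close_job())"
```

```text
the job is handed in; nothing more can be done
None
```

I handed the job in: both rosette blocks on the bench are in the tray, the tray is home, the cover is shut, and the start button was pressed fully after that; the hand-in returned no verdict.

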